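Load the block carrier and hang it on the swivel hook

ROBOT

A 6-joint arm with a two-finger parallel gripper is mounted at the origin on the work surface. World frame = base frame: x ahead of the robot, y to its left, z up, the work surface at z = 0. Lengths are in m, angles in rad, forces in N, time in s.
With the tool pointing down it reaches from about 0.375 to 0.975 m from the base axis. Payload 3.8 kg.
Tool frame: the origin (TCP) lies on the centre line of the jaws, within the pads' length; the fingertips stand 25 mm ahead of it and the grasp point (between the pads) lies 6 mm ahead of it; y points along the fingers, z is the direction in which the jaws open and shut, and the axes are right-handed (so a half turn about y gives the same grasp; the last joint's range is limited). The gripper opens to 85 mm and grips with 20 to 120 N. Pads are 22 mm wide; open, the fingers measure 114 mm over their backs; the gripper's body (76 mm by 85 mm) begins 54 mm behind the grasp point. The pads swing forward as they close: fully open they stand 13 mm farther back than shut.
Start: joints at [1.207, 0.264, 1.604, -0, 1.274, -0.037], TCP at [0.217, 0.639, 0.256] pointing down, gripper open.
Joint ranges: [-2.63, 2.63], [-0.94, 2.18], [0.31, 2.57], [-1.31, 4.45], [0, 2.66], [-2.55, 2.55]. Speed limits (rad/s): [2.57, 2.57, 3.14, 3.14, 3.14, 3.14].

INTERFACE

Orientations are given as a rotation vector (axis times angle).
In Python, from workcell import bot gives the robot as it stands.
- The arm moves only by the shell command python3 -m jog 'ROWS' [FORCE]. ROWS is JSON, a list of rows, each a list of 5 numbers: the shift along the world's x, y, z in mm, then the turn about the world's z in degrees, then the finger opening in mm, from 0 to 85.4. A call has exactly 10 rows; each row is the pose to reach, as a shift and turn from the pose commanded when the call began; what a row does not reach only later rows make up. A row lasts 1/8 s, in which the tool goes at most 62.5 mm and 10.7 degrees, less where a joint would pass 70% of its speed; a pose out of reach is approached as far as the arm can. A call with a gripper value outside its range is refused whole. The fingers move at their own pace and stop on an object; FORCE is the grip in N (left out, the last holds). Time passes only in rows, so rows that repeat a pose let the fingers close, or fill a call up. It gives the time, the measured TCP pose, the force and the opening at its end, in the units of the state.
- bot.read_state(): the state, without advancing time (a new reading comes with each control period).
- bot.read_camera(name): name is "scene" or "top" or "wrist"; returns a dict with "pixels" (400x640x3 uint8, red, green, blue), "fx", "fy", "cx", "cy" (pixels), "R" (3x3) and "t" (3): a world point X has camera coordinates R X + t. Camera axes: x right, y down, z forward; pixel columns grow to the right and rows downward; lengths in m; the calibration is good to about 2 mm. A picture is of the moment at which its call begins. There is no depth.
- bot.finish_job(): hands the job in, once; it reports no verdict.
The state is a dict: "time": time; "q": joint angles; "joint_vel": joint speeds; "joint_torque": joint torques, N m; "tool_pos": TCP position; "tcp_rot": TCP orientation; "wrist_force": force on the tool from outside, world axes, zero at the start; "torque": the same for the moment, N m; "width": opening from 0.0 (shut) to 1.0 (fully open).
Only numpy, scipy, OpenCV 4.12 (cv2) and the standard library are available. Lean on these libraries where they do the work, as an engineer would, in place of code of your own. Each camera call takes 0.05 s, during which the arm holds its last target.

TASK

Pack up the sawn beech blocks: set every block on the bench into a recess of the plywood carrier, one to a recess, pressed down flush with the top of the base, and swing the swivel hook round so that it points straight along the long foot of its stand. Keep the carrier standing on the bench until both are done; then lift it by its handle board, keep it level, and hang it by the window on the hook, at rest and with the blocks still flush. Leave the thin stick and the round disc where they lie.

Things in the scene. Friction and masses are not known exactly. Their poses are not given: they have to be found in the camera images.
- carrier: Loose plywood carrier, 0.5 kg, standing on the bench; origin at the centre of its underside. Base block 104 x 280 x 36 mm (its x, y, z) with four recesses, and in the middle an upright handle board 12 mm thick (x), 64 mm wide (y), its top 180 mm above the underside, pierced by one window.
- carrier_grip (a point): Grip point of the carrier: in the solid top part of its handle board, 15 mm below the board's top edge, 165 mm above the carrier's underside and 40 mm above the window's top edge; grip it there across the board's 12 mm (along x). z is up, x is square to the board (through the window), y runs along the base.
- carrier_eye (a point): Centre of the window in the carrier's handle board: 34 mm wide (y), 50 mm high (z), right through along x; 100 mm above the underside. When the carrier hangs, the top edge of the window (25 mm above this point) rests on the hook bar.
- hook_seat (a point): Point on the axis of the hook's level bar, 85 mm out from the swivel axis; hang the carrier about here. Steel bar 10 mm thick, axis 215 mm above the bench, from a hub (radius 16, height 30 mm, level with the bar) out to 140 mm from the swivel axis, where it turns up; the tip's top is 27 mm above the bar's axis. Axes: -x points out along the bar to the tip, z up. Turns with joint swivel.
- swivel (a joint): Turn of the hook about the upright axis of the post, rad: 0 when the hook points straight along the long foot of the stand; it grows as the hook turns clockwise seen from above. Stiff with friction (about 0.08 N m), it stays where it is left; range -1.0 to 2.8. It starts well turned away from the foot.
- stand: Hook stand, bolted to the bench: a steel post of 12 mm radius on a foot plate 80 mm wide and 12 mm thick. The origin is on the bench at the axis of the post; the foot plate is long on the side of its own -x axis (160 mm from the post) and short on the other (40 mm).
- recess0 (a point): Recess 0 in the carrier's base: centre of its mouth, level with the base's top face (36 mm above the underside). Rectangular, 38 mm along x and 64 mm along y, 28 mm deep with a flat floor and a 2 mm chamfer. It lies at x -25 mm, y +95 mm from the carrier's middle; axes as the carrier's.
- recess1 (a point): Recess 1 in the carrier's base: centre of its mouth, level with the base's top face (36 mm above the underside). Rectangular, 38 mm along x and 64 mm along y, 28 mm deep with a flat floor and a 2 mm chamfer. It lies at x +25 mm, y +95 mm from the carrier's middle; axes as the carrier's.
- recess2 (a point): Recess 2 in the carrier's base: centre of its mouth, level with the base's top face (36 mm above the underside). Rectangular, 38 mm along x and 64 mm along y, 28 mm deep with a flat floor and a 2 mm chamfer. It lies at x -25 mm, y -95 mm from the carrier's middle; axes as the carrier's.
- recess3 (a point): Recess 3 in the carrier's base: centre of its mouth, level with the base's top face (36 mm above the underside). Rectangular, 38 mm along x and 64 mm along y, 28 mm deep with a flat floor and a 2 mm chamfer. It lies at x +25 mm, y -95 mm from the carrier's middle; axes as the carrier's.
- block0_mid (a point): Centre of a sawn beech block 60 x 34 x 28 mm (x, y, z), 45 g, lying flat on the bench (28 mm high) at any yaw. All blocks are alike; two to four are present. One drops into a recess with 2 mm to spare all round, its 60 mm side along the recess's 64 mm; fully home its top is level with the base's top face.
- block1_mid (a point): Centre of a sawn beech block 60 x 34 x 28 mm (x, y, z), 45 g, lying flat on the bench (28 mm high) at any yaw. All blocks are alike; two to four are present. One drops into a recess with 2 mm to spare all round, its 60 mm side along the recess's 64 mm; fully home its top is level with the base's top face.
- block2_mid (a point): Centre of a sawn beech block 60 x 34 x 28 mm (x, y, z), 45 g, lying flat on the bench (28 mm high) at any yaw. All blocks are alike; two to four are present. One drops into a recess with 2 mm to spare all round, its 60 mm side along the recess's 64 mm; fully home its top is level with the base's top face.
- block3_mid (a point): Centre of a sawn beech block 60 x 34 x 28 mm (x, y, z), 45 g, lying flat on the bench (28 mm high) at any yaw. All blocks are alike; two to four are present. One drops into a recess with 2 mm to spare all round, its 60 mm side along the recess's 64 mm; fully home its top is level with the base's top face.
- stick_mid (a point): Bystander: centre of a thin beech stick 95 x 14 x 12 mm lying among the blocks; leave it.
- disc: Bystander: round wooden disc, 52 mm across, 16 mm thick, lying among the blocks (origin under its centre); leave it.
Not all that is in view belongs to the job. What is shaped like the part that bears block2_mid but pink or yellow is not meant. What is shaped like the part that bears block3_mid but pink is not meant.

How it is judged:
On the way:
1. every block sits flush in a recess and the hook points along the stand's long foot (within 0.3 rad), while the carrier still stands on the bench (((z of block0_mid in the frame of recess0 between -0.0165 and -0.0115 m and x of block0_mid in the frame of recess0 between -0.006 and 0.006 m and y of block0_mid in the frame of recess0 between -0.006 and 0.006 m) or (z of block0_mid in the frame of recess1 between -0.0165 and -0.0115 m and x of block0_mid in the frame of recess1 between -0.006 and 0.006 m and y of block0_mid in the frame of recess1 between -0.006 and 0.006 m) or (z of block0_mid in the frame of recess2 between -0.0165 and -0.0115 m and x of block0_mid in the frame of recess2 between -0.006 and 0.006 m and y of block0_mid in the frame of recess2 between -0.006 and 0.006 m) or (z of block0_mid in the frame of recess3 between -0.0165 and -0.0115 m and x of block0_mid in the frame of recess3 between -0.006 and 0.006 m and y of block0_mid in the frame of recess3 between -0.006 and 0.006 m)) and ((z of block1_mid in the frame of recess0 between -0.0165 and -0.0115 m and x of block1_mid in the frame of recess0 between -0.006 and 0.006 m and y of block1_mid in the frame of recess0 between -0.006 and 0.006 m) or (z of block1_mid in the frame of recess1 between -0.0165 and -0.0115 m and x of block1_mid in the frame of recess1 between -0.006 and 0.006 m and y of block1_mid in the frame of recess1 between -0.006 and 0.006 m) or (z of block1_mid in the frame of recess2 between -0.0165 and -0.0115 m and x of block1_mid in the frame of recess2 between -0.006 and 0.006 m and y of block1_mid in the frame of recess2 between -0.006 and 0.006 m) or (z of block1_mid in the frame of recess3 between -0.0165 and -0.0115 m and x of block1_mid in the frame of recess3 between -0.006 and 0.006 m and y of block1_mid in the frame of recess3 between -0.006 and 0.006 m)) and ((z of block2_mid in the frame of recess0 between -0.0165 and -0.0115 m and x of block2_mid in the frame of recess0 between -0.006 and 0.006 m and y of block2_mid in the frame of recess0 between -0.006 and 0.006 m) or (z of block2_mid in the frame of recess1 between -0.0165 and -0.0115 m and x of block2_mid in the frame of recess1 between -0.006 and 0.006 m and y of block2_mid in the frame of recess1 between -0.006 and 0.006 m) or (z of block2_mid in the frame of recess2 between -0.0165 and -0.0115 m and x of block2_mid in the frame of recess2 between -0.006 and 0.006 m and y of block2_mid in the frame of recess2 between -0.006 and 0.006 m) or (z of block2_mid in the frame of recess3 between -0.0165 and -0.0115 m and x of block2_mid in the frame of recess3 between -0.006 and 0.006 m and y of block2_mid in the frame of recess3 between -0.006 and 0.006 m)) and ((z of block3_mid in the frame of recess0 between -0.0165 and -0.0115 m and x of block3_mid in the frame of recess0 between -0.006 and 0.006 m and y of block3_mid in the frame of recess0 between -0.006 and 0.006 m) or (z of block3_mid in the frame of recess1 between -0.0165 and -0.0115 m and x of block3_mid in the frame of recess1 between -0.006 and 0.006 m and y of block3_mid in the frame of recess1 between -0.006 and 0.006 m) or (z of block3_mid in the frame of recess2 between -0.0165 and -0.0115 m and x of block3_mid in the frame of recess2 between -0.006 and 0.006 m and y of block3_mid in the frame of recess2 between -0.006 and 0.006 m) or (z of block3_mid in the frame of recess3 between -0.0165 and -0.0115 m and x of block3_mid in the frame of recess3 between -0.006 and 0.006 m and y of block3_mid in the frame of recess3 between -0.006 and 0.006 m)) and value of joint swivel between -0.3 and 0.3 rad and height (world z) of carrier_grip between 0.155 and 0.175 m), for 0.2 s.
At the end, for the whole second after the job is handed in: Every block is in a recess with its top within 2.5 mm of flush; the hook points along the long foot within 0.3 rad; the carrier hangs by the top edge of its window on the hook's bar between hub and tip, tilted less than 0.25 rad, at rest (((z of block0_mid in the frame of recess0 between -0.0165 and -0.0115 m and x of block0_mid in the frame of recess0 between -0.006 and 0.006 m and y of block0_mid in the frame of recess0 between -0.006 and 0.006 m) or (z of block0_mid in the frame of recess1 between -0.0165 and -0.0115 m and x of block0_mid in the frame of recess1 between -0.006 and 0.006 m and y of block0_mid in the frame of recess1 between -0.006 and 0.006 m) or (z of block0_mid in the frame of recess2 between -0.0165 and -0.0115 m and x of block0_mid in the frame of recess2 between -0.006 and 0.006 m and y of block0_mid in the frame of recess2 between -0.006 and 0.006 m) or (z of block0_mid in the frame of recess3 between -0.0165 and -0.0115 m and x of block0_mid in the frame of recess3 between -0.006 and 0.006 m and y of block0_mid in the frame of recess3 between -0.006 and 0.006 m)) and ((z of block1_mid in the frame of recess0 between -0.0165 and -0.0115 m and x of block1_mid in the frame of recess0 between -0.006 and 0.006 m and y of block1_mid in the frame of recess0 between -0.006 and 0.006 m) or (z of block1_mid in the frame of recess1 between -0.0165 and -0.0115 m and x of block1_mid in the frame of recess1 between -0.006 and 0.006 m and y of block1_mid in the frame of recess1 between -0.006 and 0.006 m) or (z of block1_mid in the frame of recess2 between -0.0165 and -0.0115 m and x of block1_mid in the frame of recess2 between -0.006 and 0.006 m and y of block1_mid in the frame of recess2 between -0.006 and 0.006 m) or (z of block1_mid in the frame of recess3 between -0.0165 and -0.0115 m and x of block1_mid in the frame of recess3 between -0.006 and 0.006 m and y of block1_mid in the frame of recess3 between -0.006 and 0.006 m)) and ((z of block2_mid in the frame of recess0 between -0.0165 and -0.0115 m and x of block2_mid in the frame of recess0 between -0.006 and 0.006 m and y of block2_mid in the frame of recess0 between -0.006 and 0.006 m) or (z of block2_mid in the frame of recess1 between -0.0165 and -0.0115 m and x of block2_mid in the frame of recess1 between -0.006 and 0.006 m and y of block2_mid in the frame of recess1 between -0.006 and 0.006 m) or (z of block2_mid in the frame of recess2 between -0.0165 and -0.0115 m and x of block2_mid in the frame of recess2 between -0.006 and 0.006 m and y of block2_mid in the frame of recess2 between -0.006 and 0.006 m) or (z of block2_mid in the frame of recess3 between -0.0165 and -0.0115 m and x of block2_mid in the frame of recess3 between -0.006 and 0.006 m and y of block2_mid in the frame of recess3 between -0.006 and 0.006 m)) and ((z of block3_mid in the frame of recess0 between -0.0165 and -0.0115 m and x of block3_mid in the frame of recess0 between -0.006 and 0.006 m and y of block3_mid in the frame of recess0 between -0.006 and 0.006 m) or (z of block3_mid in the frame of recess1 between -0.0165 and -0.0115 m and x of block3_mid in the frame of recess1 between -0.006 and 0.006 m and y of block3_mid in the frame of recess1 between -0.006 and 0.006 m) or (z of block3_mid in the frame of recess2 between -0.0165 and -0.0115 m and x of block3_mid in the frame of recess2 between -0.006 and 0.006 m and y of block3_mid in the frame of recess2 between -0.006 and 0.006 m) or (z of block3_mid in the frame of recess3 between -0.0165 and -0.0115 m and x of block3_mid in the frame of recess3 between -0.006 and 0.006 m and y of block3_mid in the frame of recess3 between -0.006 and 0.006 m)) and value of joint swivel between -0.3 and 0.3 rad and x of carrier_eye in the frame of hook_seat between -0.05 and 0.06 m and y of carrier_eye in the frame of hook_seat between -0.015 and 0.015 m and z of carrier_eye in the frame of hook_seat between -0.028 and -0.012 m and angle between carrier_grip's own z axis and vertical below 0.25 rad and height (world z) of carrier_grip above 0.23 m and linear speed of carrier below 0.03 m/s); the robot touches nothing.
It fails at once if the carrier is tipped by more than 0.45 rad (angle between carrier_grip's own z axis and vertical above 0.45 rad).
It fails at once if the stick or the disc is moved by more than 40 mm (distance of any of stick_mid, disc from where it was at the start of the episode above 0.04 m).
Of block0, block1, block2, block3 only 2 to 4 are there at a start; the rules pass over those that are not, and their reading is None.
At some moment in a run one of block0, block1, block2, block3 may be knocked a few centimetres aside while the robot is not near it.
It also fails if it takes over 210 s, if anything falls off the work surface, if the arm or the gripper's body presses on something with over 40 N, if the wrist force passes 120 N, or if a joint passes its speed limit or range.

## Working session

There is one attempt and no reset: what is moved stays moved. The work goes in short steps, Python scripts to look and compute and a shell command to move; the robot and the scene stay as the last step left them, time stands still between calls to the robot, and variables do not carry over. Pictures are saved under pics/ and viewed, and the job is handed in when it is done.

```bash
mkdir -p pics; ls; python3 - <<'E'
from workcell import bot
import cv2
for n in ["scene","top","wrist"]:
    c=bot.read_camera(n); cv2.imwrite(f"pics/{n}0.png",c["pixels"][:,:,::-1]); print(n,c["fx"],c["cx"],c["cy"],c["R"],c["t"])
print(bot.read_state())
E
```

```text
pics
scene 468.75837463247103 310.69728438131654 199.67085814379882 [[-0.11016897  0.99387512  0.00866277]
 [ 0.60875045  0.07436333 -0.78986897]
 [-0.78567531 -0.08174559 -0.61321445]] [ 0.10356405 -0.18692654  1.55242184]
top 420.5595673262433 318.40296183509327 205.99236475976056 [[ 0.01346954 -0.99990455 -0.00307723]
 [-0.97816847 -0.01253835 -0.2074349 ]
 [ 0.20737652  0.00580411 -0.97824398]] [-0.02481012  0.54244102  1.06290525]
wrist 302.28436809776815 319.9164336284177 197.6008123139785 [[ 0.32193944  0.94675528 -0.00307141]
 [ 0.90968844 -0.30843287  0.27809369]
 [ 0.26233935 -0.09232336 -0.96054904]] [-0.67392909 -0.03636174  0.38025508]
{'time': 0.15, 'q': array([ 1.20710141e+00,  2.64592716e-01,  1.60509614e+00,  6.28845645e-06,
        1.27373096e+00, -3.68989207e-02]), 'joint_vel': array([-0.00163131, -0.00413678, -0.00388434,  0.00058317,  0.00041126,
        0.00044588]), 'joint_torque': array([ 2.29752850e-04, -5.15904057e+01, -3.67961133e+01,  4.88924996e-06,
        8.15066393e-03, -2.06873942e-06]), 'tool_pos': array([0.21648563, 0.63876273, 0.25522015]), 'tcp_rot': array([-1.55733195,  0.25681416, -0.25623161]), 'wrist_force': array([-0.22879791,  0.2571606 ,  0.22571564]), 'torque': array([-0.05850984,  0.0776387 , -0.01039447]), 'width': 0.9992840547780184}
```

View pics/scene0.png

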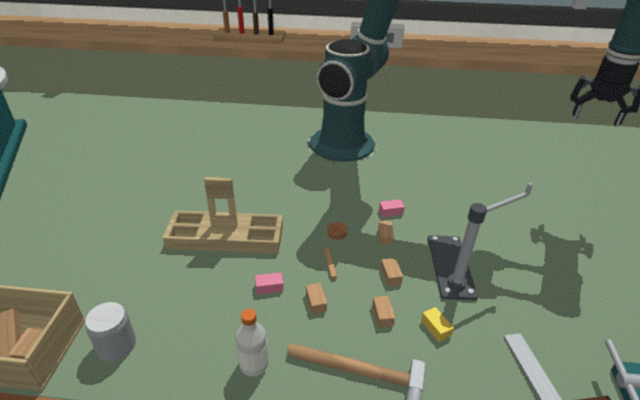

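View pics/top0.png

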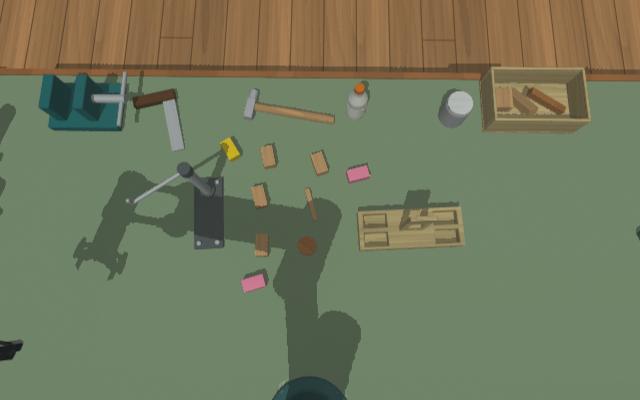

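View pics/wrist0.png

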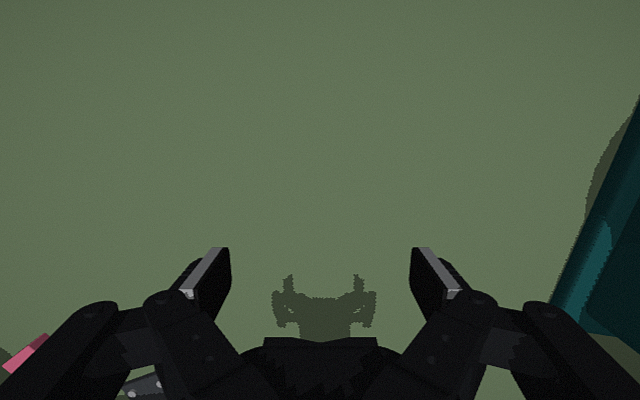

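```bash
cat > h.py <<'E'
from workcell import bot
import cv2, numpy as np
def cam(n):
    c=bot.read_camera(n); c["R"]=np.array(c["R"]);c["t"]=np.array(c["t"]); return c
def cast(c,uv,z):
    uv=np.atleast_2d(uv).astype(float)
    d=np.c_[(uv[:,0]-c["cx"])/c["fx"],(uv[:,1]-c["cy"])/c["fy"],np.ones(len(uv))]@c["R"]
    o=-c["R"].T@c["t"]
    return o+d*((z-o[2])/d[:,2])[:,None]
def proj(c,X):
    X=np.atleast_2d(X)@c["R"].T+c["t"]
    return np.c_[X[:,0]/X[:,2]*c["fx"]+c["cx"],X[:,1]/X[:,2]*c["fy"]+c["cy"]]
def crop(c,name,u0,v0,u1,v1,s):
    im=c["pixels"][v0:v1,u0:u1,::-1]; cv2.imwrite("pics/"+name,cv2.resize(im,None,fx=s,fy=s,interpolation=cv2.INTER_CUBIC))
E
python3 - <<'E'
from h import *
c=cam("top"); s=cam("scene")
crop(c,"topA.png",190,130,350,300,3.5); crop(c,"topB.png",340,190,480,260,5)
hsv=cv2.cvtColor(c["pixels"],cv2.COLOR_RGB2HSV)
for u,v in [(268,156),(319,162),(259,196),(261,245),(504,98),(546,100),(311,204),(307,246),(410,240)]: print((u,v),hsv[v,u], c["pixels"][v,u])
E
```

```text
(268, 156) [ 17 111 166] [166 135  94]
(319, 162) [ 17 111 166] [166 135  94]
(259, 196) [ 17 110 164] [164 133  93]
(261, 245) [ 17 104 113] [113  93  67]
(504, 98) [ 17 110 156] [156 127  89]
(546, 100) [ 14 143 137] [137  96  60]
(311, 204) [ 18 102 112] [112  94  67]
(307, 246) [ 15 132  95] [95 70 46]
(410, 240) [ 23  90 159] [159 146 103]
```

View pics/topA.png

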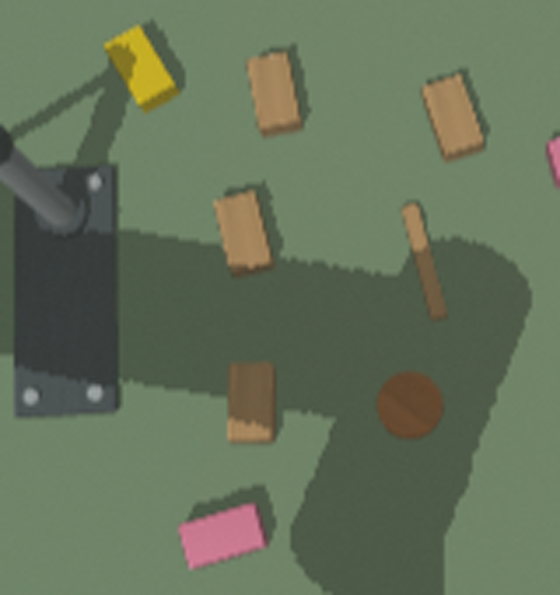

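View pics/topB.png

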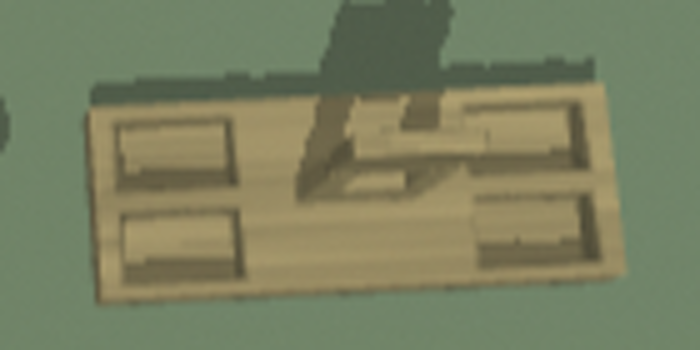

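```bash
cat >> h.py <<'E'
def blockmask(c):
    hsv=cv2.cvtColor(cv2.GaussianBlur(c["pixels"],(3,3),0),cv2.COLOR_RGB2HSV)
    return cv2.inRange(hsv,(8,88,50),(20,200,255))
def yawdeg(p): return np.degrees(np.arctan2(p[1],p[0]))
E
python3 - <<'E'
from h import *
from scipy.spatial.transform import Rotation as Rn
c=cam("top"); print("cam", -c["R"].T@c["t"])
m=blockmask(c); cs,_=cv2.findContours(m,cv2.RETR_EXTERNAL,cv2.CHAIN_APPROX_NONE)
for k in cs:
    if cv2.contourArea(k)<60: continue
    (u,v),wh,a=cv2.minAreaRect(k)
    if not(200<u<340 and 130<v<300): continue
    b=cast(c,cv2.boxPoints(((u,v),wh,a)),0.014)
    e1,e2=b[1]-b[0],b[2]-b[1]
    e=e1 if np.linalg.norm(e1)>np.linalg.norm(e2) else e2
    print((round(u),round(v)),b.mean(0).round(4),np.linalg.norm(e1).round(3),np.linalg.norm(e2).round(3),yawdeg(e)%180)
q=np.array([[90,108],[603,84],[625,275],[97,302]])/5+[339.5,189.5]
P=cast(c,q,0.036);print(P,P.mean(0)); print(yawdeg(P[0]-P[1]),yawdeg(P[3]-P[2]),np.linalg.norm(P[0]-P[1]),np.linalg.norm(P[1]-P[2]))
st=bot.read_state();print(Rn.from_rotvec(st["tcp_rot"]).as_matrix().round(3))
# stand plate
print(cast(c,np.array([[13,168],[118,162],[118,410],[14,417]])/3.5+[189.5,129.5],0.012))
print(cast(c,[[185,169],[128,202]],0.215))
E
```

```text
cam [ 0.31051129 -0.02417565  1.15222552]
(306, 246) [0.4419 0.0134 0.014 ] 0.046 0.046 90.74776309404851
(261, 244) [0.4431 0.137  0.014 ] 0.033 0.057 2.2246756667403247
(311, 204) [0.5566 0.004  0.014 ] 0.012 0.091 14.650209503621255
(259, 196) [0.5776 0.148  0.014 ] 0.034 0.063 15.860167785724911
(319, 163) [ 0.6763 -0.0174  0.014 ] 0.034 0.064 19.78030987883207
(268, 156) [0.6942 0.128  0.014 ] 0.032 0.064 12.787532377723068
[[ 0.53436981 -0.12350861  0.036     ]
 [ 0.55120778 -0.40151655  0.036     ]
 [ 0.4474717  -0.40735294  0.036     ]
 [ 0.4294216  -0.12661265  0.036     ]] [ 0.49061772 -0.26474769  0.036     ]
93.46597129074998 93.67874799281735 0.27851737955551437 0.10390013248147585
[[ 0.947 -0.     0.321]
 [-0.321 -0.001  0.947]
 [-0.    -1.    -0.001]]
[[0.62967949 0.33601971 0.012     ]
 [0.63574785 0.25183033 0.012     ]
 [0.43598659 0.23974637 0.012     ]
 [0.42949032 0.32016074 0.012     ]]
[[0.59308322 0.29253893 0.215     ]
 [0.51294206 0.41672677 0.215     ]]
```

The beech blocks at top pixels (268,156), (319,162), (259,196) and (261,245) fit the description. Pink (254,283) and (358,174) and yellow (230,149) are decoys, confirmed in the crop. The brown disc is at (307,246) and the stick at (311,204). The wood in the crate is not on the bench. Swinging the hook first: it points at about 123° and needs about 184°.

```bash
python3 -m jog '[[0,0,60,0,0],[60,-40,60,0,0],[115,-75,60,0,0],[170,-110,60,0,0],[220,-145,60,0,0],[275,-180,60,0,0],[325,-212,60,0,0],[354,-231,60,0,0],[354,-231,10,0,0],[354,-231,-35,0,0]]' 40; python3 - <<'E'
from h import *
c=cam("top"); crop(c,"t1.png",80,80,320,280,3)
E
```

```text
time: 1.55
tool_pos: [0.5719, 0.4074, 0.2205]
tcp_rot: [-1.554, 0.257, -0.259]
wrist_force: [-0.7, -0.3, 0.0]
width: 0.0
```

View pics/t1.png

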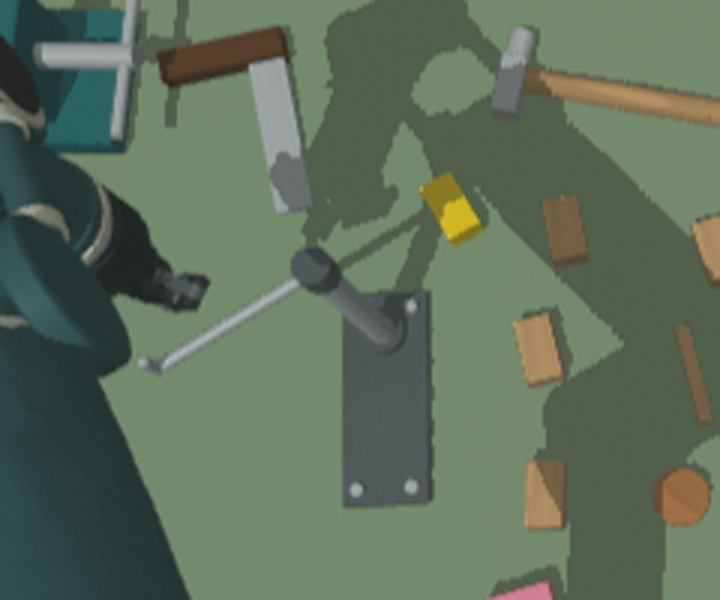

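The closed fingers stand beside the bar, on its far side at crop (195,290). Pushing round now.

```bash
python3 -m jog '[[-18,-13,0,0,0],[-35,-26,0,0,0],[-53,-39,0,0,0],[-70,-52,0,0,0],[-76,-64,0,0,0],[-81,-76,0,0,0],[-85,-88,0,0,0],[-88,-98,0,0,0],[-89,-104,0,0,0],[-89,-104,0,0,0]]' 40; python3 - <<'E'
from h import *
c=cam("top"); crop(c,"t2.png",80,80,320,280,3)
E
```

```text
time: 2.85
tool_pos: [0.4816, 0.3036, 0.2211]
tcp_rot: [-1.556, 0.257, -0.257]
wrist_force: [0.2, 0.3, 0.1]
width: -0.001
```

View pics/t2.png

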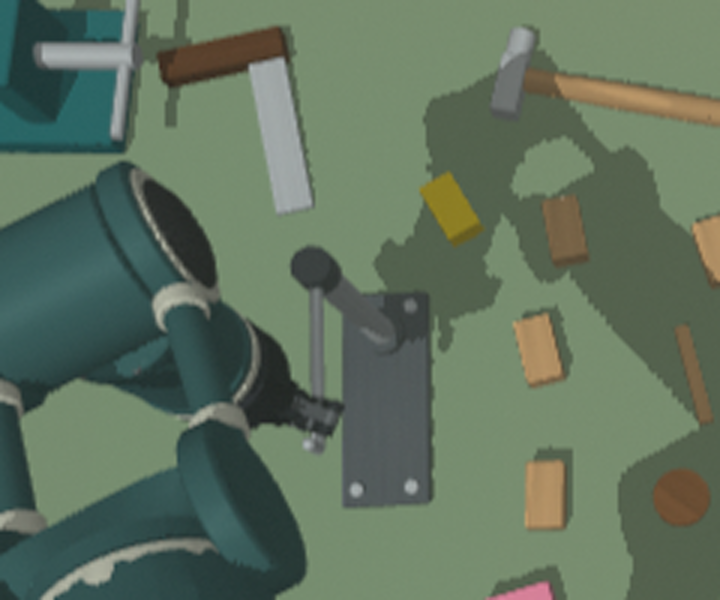

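The bar now lies from crop (315,260) to (314,440), parallel to the foot edges. Next: retreat and hover over the block at top (261,245).

```bash
python3 -m jog '[[0,30,0,0,0],[0,40,50,0,20],[0,40,110,0,85],[-10,-20,110,10,85],[-20,-80,110,20,85],[-39,-140,110,21,85],[-39,-166,80,21,85],[-39,-166,30,21,85],[-39,-166,-30,21,85],[-39,-166,-60,21,85]]' 40; python3 - <<'E'
from h import *
c=cam("wrist"); cv2.imwrite("pics/w1.png",c["pixels"][:,:,::-1]);st=bot.read_state();print(st["tool_pos"],st["tcp_rot"]); print(proj(c,[[0.443,0.137,0.028],list(st["tool_pos"]-[0,0,0.025])]))
c=cam("top"); crop(c,"t3.png",80,80,320,280,3)
E
```

```text
time: 4.15
tool_pos: [0.4404, 0.1376, 0.1577]
tcp_rot: [-1.572, -0.027, 0.035]
wrist_force: [0.3, -0.3, -0.4]
width: 0.998
[0.43843515 0.13720452 0.15460974] [-1.57290726 -0.02325519  0.03908586]
[[319.20730139 199.33595788]
 [319.05593658 244.63904241]]
```

View pics/w1.png

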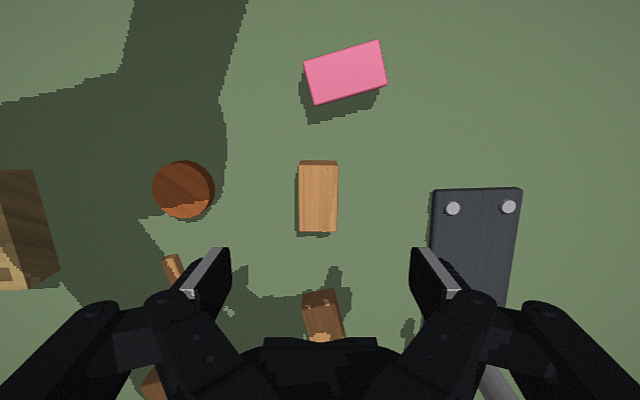

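View pics/t3.png

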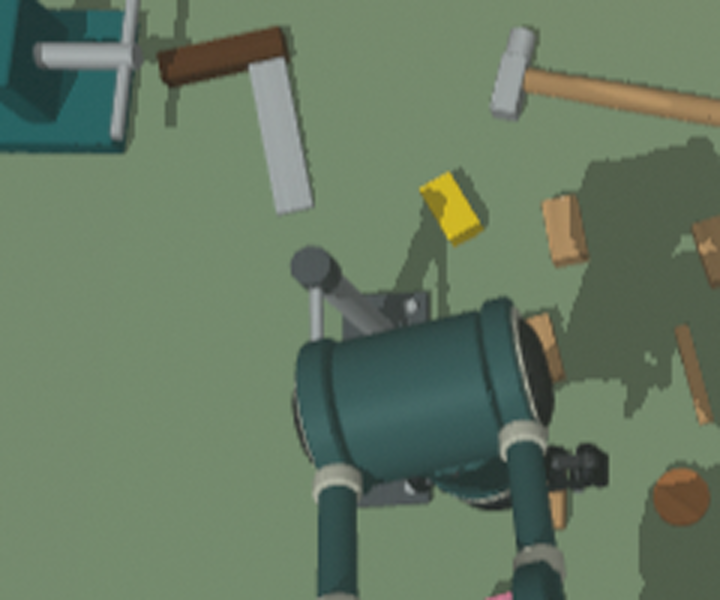

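```bash
cat >> h.py <<'E'
from scipy.spatial.transform import Rotation as Rn
def toolstate():
    st=bot.read_state(); R=Rn.from_rotvec(st["tcp_rot"]).as_matrix(); j=R[:,2]
    return st, yawdeg(j)
def blocks(c,zmid=0.014,amin=300):
    m=blockmask(c); cs,_=cv2.findContours(m,cv2.RETR_EXTERNAL,cv2.CHAIN_APPROX_NONE); out=[]
    for k in cs:
        if cv2.contourArea(k)<amin: continue
        P=cast(c,k[:,0,:],zmid)[:,:2].astype(np.float32)*1000
        r=cv2.minAreaRect(P); b=cv2.boxPoints(r); e1,e2=b[1]-b[0],b[2]-b[1]
        l1,l2=np.linalg.norm(e1),np.linalg.norm(e2); e=e1 if l1>l2 else e2
        (u,v),_,_=cv2.minAreaRect(k)
        out.append((round(u),round(v),np.round(r[0],1),round(max(l1,l2),1),round(min(l1,l2),1),round(yawdeg(e)%180,1)))
    return out
def report(c,**k):
    st,y=toolstate(); print("t",st["time"],"tool mm",np.round(st["tool_pos"]*1000,1),"jaw yaw",round(y,1),"w",round(st["width"],3),"F",np.round(st["wrist_force"],1))
    for b in blocks(c,**k): print(b)
E
python3 - <<'E'
from h import *
c=cam("wrist"); report(c,zmid=0.028); report(c,zmid=0.014)
E
```

```text
t 4.3 tool mm [441.1 138.  159.6] jaw yaw 92.3 w 0.994 F [ 0.6 -0.3  0.6]
(151, 388, array([648.1, -30.4]), np.float32(39.7), np.float32(24.8), np.float32(12.3))
(321, 317, array([559.1, 143.4]), np.float32(55.0), np.float32(36.0), np.float32(15.7))
(173, 270, array([514.6,   5.8]), np.float32(28.4), np.float32(17.8), np.float32(14.6))
(30, 232, array([ 487.8, -118.1]), np.float32(124.6), np.float32(52.1), np.float32(166.3))
(318, 198, array([441. , 135.6]), np.float32(62.0), np.float32(34.0), np.float32(2.3))
(183, 190, array([438.7,  21. ]), np.float32(53.9), np.float32(48.7), np.float32(133.7))
t 4.3 tool mm [441.1 138.  159.6] jaw yaw 92.3 w 0.994 F [ 0.6 -0.3  0.6]
(151, 388, array([663.8, -39.7]), np.float32(42.0), np.float32(26.2), np.float32(12.3))
(321, 317, array([569.7, 143.9]), np.float32(58.1), np.float32(38.1), np.float32(15.7))
(173, 270, array([522.8,  -1.5]), np.float32(30.1), np.float32(18.8), np.float32(14.6))
(30, 232, array([ 494.4, -132.5]), np.float32(131.6), np.float32(55.0), np.float32(166.3))
(318, 198, array([445. , 135.6]), np.float32(65.5), np.float32(35.9), np.float32(2.3))
(183, 190, array([442.5,  14.6]), np.float32(56.9), np.float32(51.5), np.float32(133.7))
```

Wrist view: the block's top face spans (299..338, 165..232), between the jaws. The disc is at (183,190). Descending.

```bash
python3 -m jog '[[0,-2,-40,0,85],[0,-2,-80,0,85],[0,-2,-105,0,85],[0,-2,-122,0,85],[0,-2,-122,0,30],[0,-2,-122,0,30],[0,-2,-122,0,30],[0,-2,-122,0,30],[0,-2,-60,0,30],[0,-2,0,0,30]]' 40; python3 - <<'E'
from h import *
c=cam("wrist"); cv2.imwrite("pics/w2.png",c["pixels"][:,:,::-1]);report(c,zmid=0.1)
E
```

```text
time: 5.55
tool_pos: [0.442, 0.1361, 0.1624]
tcp_rot: [-1.571, -0.03, 0.032]
wrist_force: [1.5, -0.0, 0.3]
width: 0.388
t 5.6 tool mm [447.5 137.5 171.8] jaw yaw 92.3 w 0.381 F [2.6 0.9 5.8]
(178, 268, array([477.4,  42.9]), np.float32(26.6), np.float32(12.6), np.float32(16.0))
(320, 264, array([474.5, 137.5]), np.float32(115.8), np.float32(46.7), np.float32(2.2))
(32, 225, array([454.8, -48.4]), np.float32(90.3), np.float32(40.9), np.float32(165.9))
(186, 185, array([419.8,  52.8]), np.float32(38.6), np.float32(34.9), np.float32(135.6))
```

View pics/w2.png

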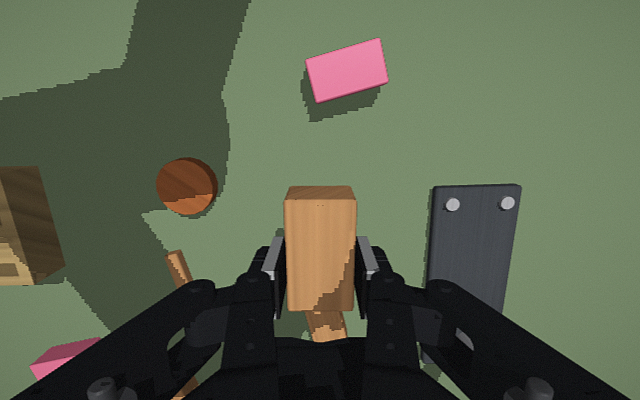

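Block held centrally between the pads, at image (320,250). Moving over to the carrier for a look.

```bash
python3 -m jog '[[0,-40,40,-9,30],[0,-90,60,-19,30],[0,-140,60,-29,30],[5,-190,60,-39,30],[10,-240,60,-49,30],[15,-280,60,-59,30],[18,-300,60,-69,30],[18,-308,60,-79,30],[18,-308,60,-89,30],[18,-308,60,-89,30]]' 40; python3 - <<'E'
from h import *
c=cam("wrist"); c=cam("wrist");cv2.imwrite("pics/w3.png",c["pixels"][:,:,::-1]);report(c,zmid=0.1)
a=np.radians(3.6);R=np.array([[np.cos(a),-np.sin(a)],[np.sin(a),np.cos(a)]])
for x,y in [(-52,140),(52,140),(-25,95),(25,95)]:
    p=R@[x,y]+[490.6,-264.7]; print((x,y),p.round(1),proj(c,[p[0]/1e3,p[1]/1e3,.036]).round(1))
E
```

```text
time: 6.85
tool_pos: [0.4606, -0.1719, 0.2214]
tcp_rot: [-1.236, 1.166, -1.166]
wrist_force: [-0.3, -0.4, -0.0]
width: 0.385
t 6.95 tool mm [ 460.6 -171.6  221.4] jaw yaw 3.5 w 0.382 F [-0.6 -0.   0.1]
(336, 238, array([ 478.5, -216.5]), np.float32(194.3), np.float32(91.2), np.float32(93.1))
(554, 32, array([619.2, -38.6]), np.float32(57.3), np.float32(25.9), np.float32(19.3))
(429, 4, array([528.8, -25.6]), np.float32(66.2), np.float32(11.3), np.float32(15.6))
(314, 8, array([448.4, -33.1]), np.float32(31.3), np.float32(9.8), np.float32(3.4))
(-52, 140) [ 429.9 -128.2] [[291.  136.8]]
(52, 140) [ 533.7 -121.7] [[396.3 136.5]]
(-25, 95) [ 459.7 -171.5] [[318.5 181.2]]
(25, 95) [ 509.6 -168.3] [[367.1 181. ]]
```

View pics/w3.png

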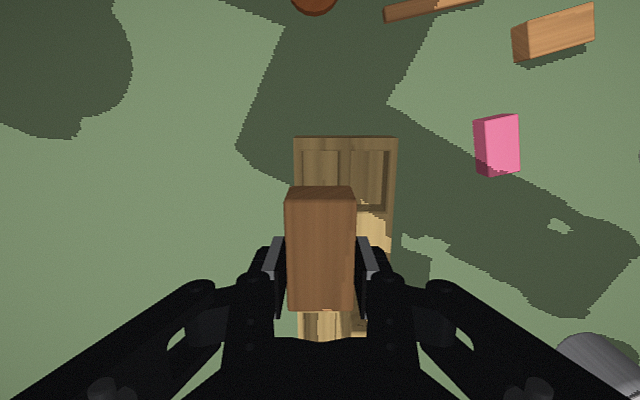

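```bash
python3 - <<'E'
from h import *
c=cam("wrist"); crop(c,"w3c.png",280,125,410,260,6)
E
```

```text
(no output)
```

View pics/w3c.png

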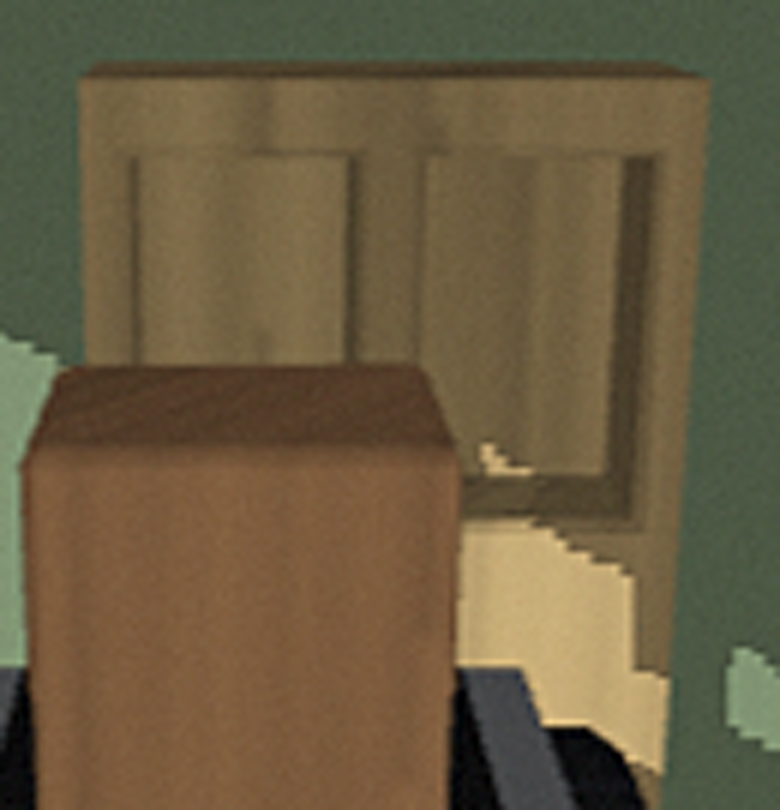

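```bash
python3 - <<'E'
from h import *
c=cam("wrist")
def W(u,v): return cast(c,[[u/6+279.6,v/6+124.6]],.036)[0,:2]*1000
A,B,D=W(80,78),W(708,80),W(668,760)
print(A,B,D,yawdeg(B-A),yawdeg(B-D),np.linalg.norm(B-A))
r=[W(660,152),W(640,525),W(418,152),W(130,153),W(355,153)];print(np.round(r,1))
a=np.radians(3.6);R=np.array([[np.cos(a),-np.sin(a)],[np.sin(a),np.cos(a)]])
print("C from corners",(A-R@[-52,140]+B-R@[52,140])/2)
E
```

```text
[ 431.90855252 -128.70084819] [ 535.26606927 -122.92411348] [ 543.98785686 -245.69780908] 3.1989789806543283 94.06343979599377 103.51882404671699
[[ 528.8 -135.1]
 [ 533.4 -200.6]
 [ 488.6 -137.5]
 [ 440.6 -140.5]
 [ 478.1 -138.3]]
C from corners [ 492.37798363 -265.53622281]
```

The carrier's visible base corners are at (293,138) and (398,138). That puts its centre at (492.2, −265.3) mm, yaw 3.6°. Lowering the first block into recess 0.

```bash
python3 -m jog '[[1,0,-50,0,30],[1,0,-95,0,30],[1,0,-125,0,30],[1,0,-138,0,30],[1,0,-146,0,30],[1,0,-152,0,30],[1,0,-157,0,30],[1,0,-160,0,30],[1,0,-162,0,30],[1,0,-162,0,30]]' 40; python3 - <<'E'
from h import *
c=cam("wrist");cv2.imwrite("pics/w4.png",c["pixels"][:,:,::-1]);report(c,zmid=0.05)
E
```

```text
time: 8.3
tool_pos: [0.4638, -0.1756, 0.0639]
tcp_rot: [-1.239, 1.16, -1.172]
wrist_force: [-9.3, -10.0, 18.2]
width: 0.387
t 8.35 tool mm [ 463.7 -175.5   63.9] jaw yaw 3.4 w 0.387 F [-8.9 -9.  17.5]
(427, 364, array([ 526. , -234.4]), np.float32(32.4), np.float32(8.6), np.float32(130.0))
(368, 246, array([ 484.7, -170.8]), np.float32(101.8), np.float32(93.7), np.float32(93.3))
```

View pics/w4.png

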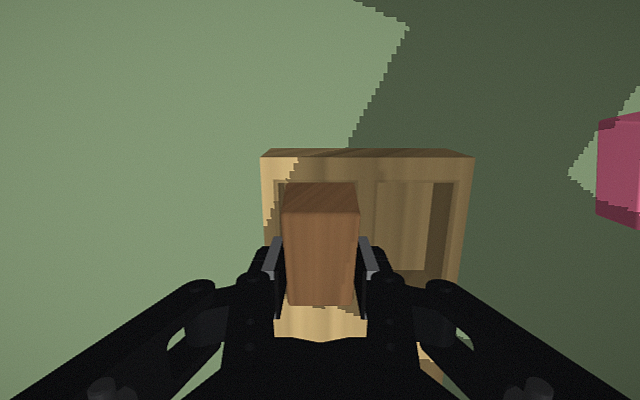

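Contact at 18 N before the target depth. Backing up to check alignment.

```bash
python3 -m jog '[[0,0,10,0,30],[0,0,20,0,30],[0,0,40,0,30],[0,0,60,0,30],[0,0,60,0,30],[0,0,60,0,30],[0,0,60,0,30],[0,0,60,0,30],[0,0,60,0,30],[0,0,60,0,30]]' 40; python3 - <<'E'
from h import *
c=cam("wrist");cv2.imwrite("pics/w5.png",c["pixels"][:,:,::-1]);report(c,zmid=0.05);crop(c,"w5c.png",250,120,450,290,4)
E
```

```text
time: 9.6
tool_pos: [0.4616, -0.1717, 0.1191]
tcp_rot: [-1.236, 1.167, -1.167]
wrist_force: [-0.7, -0.2, -0.7]
width: 0.384
t 9.65 tool mm [ 461.7 -171.7  119.2] jaw yaw 3.3 w 0.387 F [ 0.2 -0.5 -0. ]
(358, 244, array([ 486.2, -193.7]), np.float32(145.6), np.float32(97.0), np.float32(93.2))
(620, 20, array([619.6, -42. ]), np.float32(21.3), np.float32(20.4), np.float32(16.7))
```

View pics/w5c.png

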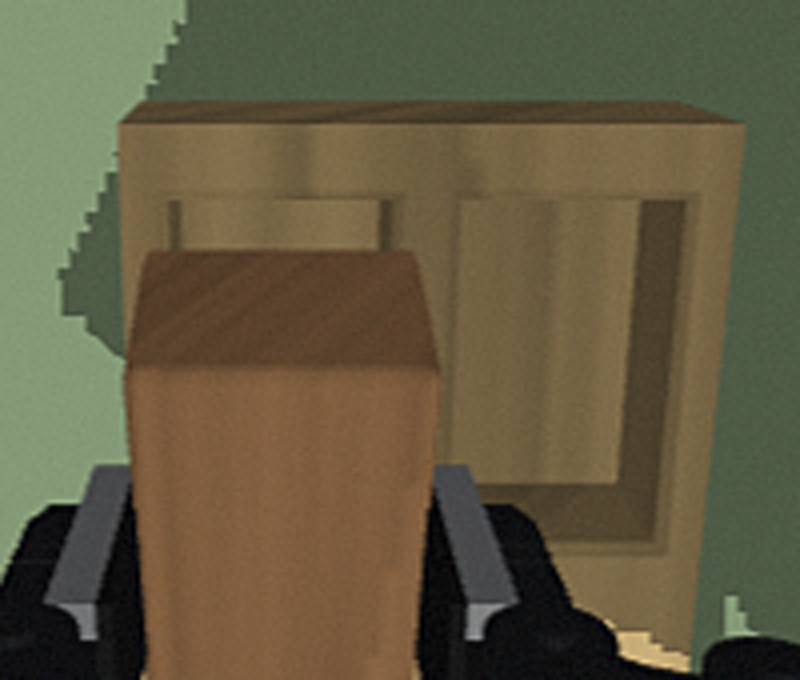

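```bash
cat > m5.py <<'E'
from h import *
c=cam("wrist"); st,_=toolstate(); z=st["tool_pos"][2]
def W(u,v,zz=.036): return cast(c,[[u/4+249.6,v/4+119.6]],zz)[0,:2]*1000
A,B=W(120,122),W(744,124); print(A,B,yawdeg(B-A),np.linalg.norm(B-A))
print("R1 right far,near",W(692,192),W(665,552),"R0 far",W(158,194),W(402,194))
for zz,p in [(z-.010,[(128,366),(440,366)]),(z-.038,[(148,253),(413,253)])]:
    q=[W(u,v,zz) for u,v in p]; print("block +y edge",q,(q[0]+q[1])/2-st["tool_pos"][:2]*1000,np.linalg.norm(q[0]-q[1]))
E
python3 m5.py
```

```text
[ 432.8497277  -128.05856709] [ 536.23499017 -122.57721368] 3.034906844945817 103.53046764402731
R1 right far,near [ 529.34032646 -134.40269873] [ 534.47839218 -201.26543836] R0 far [ 439.47823855 -139.79692205] [ 480.56275762 -137.48702492]
block +y edge [array([ 443.44756927, -145.35598299]), array([ 478.28481644, -143.39708927])] [-0.79709673 27.36879846] 34.892277863995645
block +y edge [array([ 442.55958406, -139.08365803]), array([ 477.6483931 , -137.11077823])] [-1.55930101 33.64811646] 35.144228178908996
```

```bash
python3 - <<'E'
from h import *
c=cam("wrist"); st,_=toolstate(); T=st["tool_pos"]
for dz,p in [(-.010,[(284,200.2),(356,200.2)]),(-.038,[(290.5,185.8),(350,185.8)])]:
    print(cast(c,p,T[2]+dz)[:,:2]*1000-T[:2]*1000)
E
```

```text
[[-17.26451492  31.53924168]
 [ 14.55407738  33.32741203]]
[[-16.99169655  31.16334317]
 [ 14.60892083  32.93936249]]
```

Before contact the block sat about 2 mm long towards +y in the jaws. It caught the recess rim and pitched about 12° in the grip. I'll set it on the free bench beside the carrier and regrasp.

```bash
python3 -m jog '[[0,50,0,0,30],[0,92,-20,0,30],[0,92,-55,0,30],[0,92,-70,0,30],[0,92,-78,0,30],[0,92,-78,0,85],[0,92,-78,0,85],[0,92,-78,0,85],[0,92,-20,0,85],[0,92,40,0,85]]' 40; python3 -m jog '[[0,0,0,0,85],[0,0,0,0,85],[0,0,0,0,85],[0,0,0,0,85],[0,0,0,0,85],[0,0,0,0,85],[0,0,0,0,85],[0,0,0,0,85],[0,0,0,0,85],[0,0,0,0,85]]'; python3 - <<'E'
from h import *
c=cam("wrist");cv2.imwrite("pics/w6.png",c["pixels"][:,:,::-1]);report(c,zmid=0.028)
E
```

```text
time: 11.0
tool_pos: [0.4606, -0.0797, 0.1596]
tcp_rot: [-1.237, 1.17, -1.165]
wrist_force: [0.8, -0.4, 0.6]
width: 0.996
time: 12.25
tool_pos: [0.4617, -0.0797, 0.1593]
tcp_rot: [-1.236, 1.167, -1.167]
wrist_force: [0.3, -0.3, -1.0]
width: 0.995
t 12.3 tool mm [461.7 -79.7 159.3] jaw yaw 3.3 w 0.995 F [-0.6 -0.6  0.5]
(339, 288, array([ 487.7, -177.2]), np.float32(125.1), np.float32(106.4), np.float32(93.1))
(321, 184, array([462.4, -69.9]), np.float32(62.4), np.float32(33.5), np.float32(92.2))
(577, 134, array([666.6, -16.9]), np.float32(75.3), np.float32(38.9), np.float32(19.0))
(440, 100, array([551.8,   3.3]), np.float32(89.8), np.float32(13.1), np.float32(15.5))
(304, 80, array([444.4,  12.1]), np.float32(48.7), np.float32(48.4), np.float32(3.2))
```

View pics/w6.png

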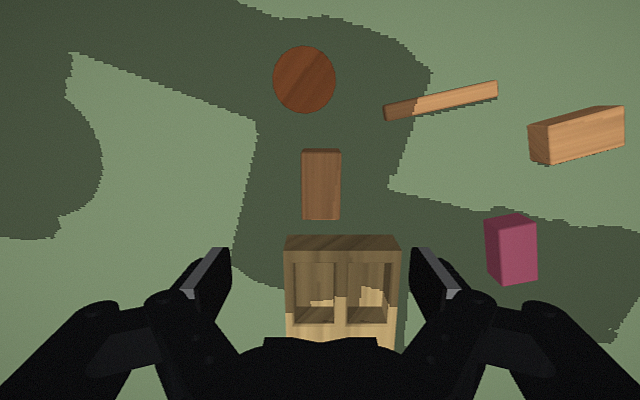

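The block lies flat at about (462.4, −71.1). It was probably lifted before the fingers had fully closed, so I'll regrasp with a longer close.

```bash
python3 -m jog '[[1,9,-60,0,85],[1,9,-105,0,85],[1,9,-122,0,85],[1,9,-122,0,85],[1,9,-122,0,28],[1,9,-122,0,28],[1,9,-122,0,28],[1,9,-122,0,28],[1,9,-122,0,28],[1,9,-122,0,28]]' 40;  python3 -m jog '[[0,0,0,0,28],[0,0,0,0,28],[0,0,20,0,28],[0,0,60,0,28],[0,-40,110,0,28],[0,-80,110,0,28],[0,-100,110,0,28],[0,-100,110,0,28],[0,-100,110,0,28],[0,-100,110,0,28]]'; python3 - <<'E'
from h import *
c=cam("wrist");report(c,zmid=0.028); crop(c,"w7.png",250,120,450,290,4)
E
```

```text
time: 13.55
tool_pos: [0.4641, -0.071, 0.0388]
tcp_rot: [-1.234, 1.165, -1.169]
wrist_force: [-0.6, -0.2, 7.3]
width: 0.383
time: 14.8
tool_pos: [0.4624, -0.1698, 0.147]
tcp_rot: [-1.236, 1.167, -1.166]
wrist_force: [-0.3, 0.5, -0.5]
width: 0.389
t 14.85 tool mm [ 462.5 -169.9  147. ] jaw yaw 3.3 w 0.386 F [-0.3 -0.2 -0.3]
(351, 244, array([ 489.3, -216.3]), np.float32(185.2), np.float32(108.9), np.float32(93.3))
(602, 24, array([652.1, -26.5]), np.float32(49.8), np.float32(31.5), np.float32(16.8))
```

View pics/w7.png

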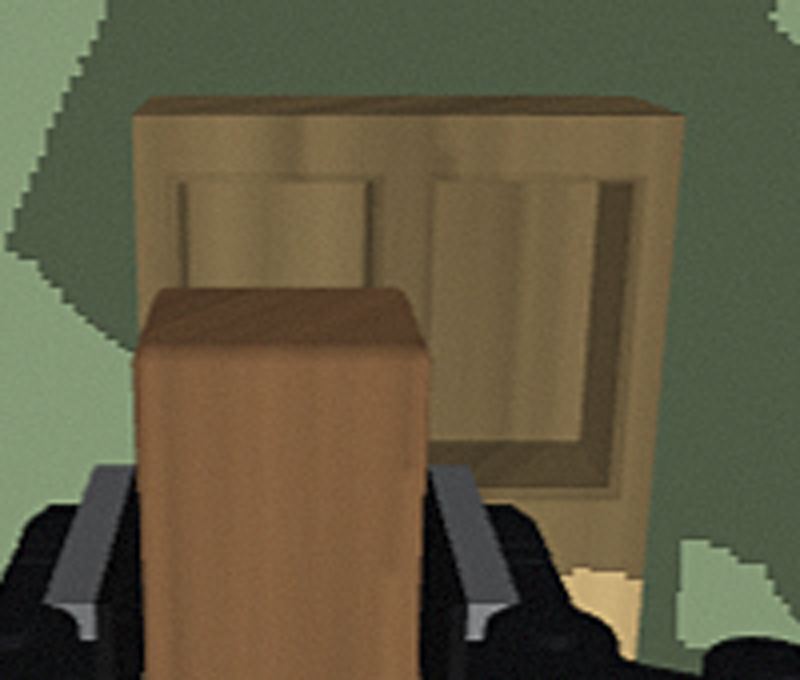

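```bash
cat > held.py <<'E'
from h import *
import sys
# args: uL uR v of held block's top near edge (full-pixel)
def held(uL,uR,v,c=None):
    c=c or cam("wrist"); st,y=toolstate(); T=st["tool_pos"]
    for dz in np.arange(-.004,-.026,-.003):
        q=cast(c,[(uL,v),(uR,v)],T[2]+dz)[:,:2]*1000; d=q.mean(0)-T[:2]*1000
        a=np.radians(y); ex=np.array([np.cos(a),np.sin(a)]); ey=np.array([-ex[1],ex[0]])
        print("dz",round(dz*1000,1),"w",np.linalg.norm(q[1]-q[0]).round(1),"jaw off",(d@ex).round(1),"end off",(d@ey).round(1))
held(*map(float,sys.argv[1:4]))
E
python3 held.py 283.9 356.6 206.4; python3 - <<'E'
from h import *
c=cam("wrist")
def W(u,v,zz=.036): return cast(c,[[u/4+249.6,v/4+119.6]],zz)[0,:2]*1000
print(W(134,115),W(684,115),"R1",W(646,178),W(620,497),"R0",W(170,180),W(382,180))
E
```

```text
dz -4.0 w 30.9 jaw off 0.6 end off 31.6
dz -7.0 w 31.6 jaw off 0.6 end off 30.6
dz -10.0 w 32.4 jaw off 0.6 end off 29.6
dz -13.0 w 33.1 jaw off 0.6 end off 28.7
dz -16.0 w 33.9 jaw off 0.6 end off 27.7
dz -19.0 w 34.6 jaw off 0.6 end off 26.7
dz -22.0 w 35.4 jaw off 0.6 end off 25.8
dz -25.0 w 36.2 jaw off 0.6 end off 24.8
[ 432.81982671 -128.57132285] [ 536.34531311 -122.63137827] R1 [ 530.88390949 -134.94607498] [ 534.90162001 -201.30769237] R0 [ 439.98853758 -140.5493586 ] [ 480.49790388 -138.22450464]
```

```bash
python3 -m jog '[[-1,-2,-20,0,28],[-1,-2,-45,0,28],[-1,-2,-60,0,28],[-1,-2,-68,0,28],[-1,-2,-73,0,28],[-1,-2,-76,0,28],[-1,-2,-79,0,28],[-1,-2,-82,0,28],[-1,-2,-85,0,28],[-1,-2,-85,0,28]]' ; python3 - <<'E'
from h import *
c=cam("wrist");report(c,zmid=0.028); crop(c,"w8.png",250,120,490,320,3)
E
```

```text
time: 16.2
tool_pos: [0.4615, -0.1726, 0.062]
tcp_rot: [-1.236, 1.167, -1.167]
wrist_force: [-0.1, -0.3, -0.7]
width: 0.382
t 16.25 tool mm [ 461.6 -172.7   62.2] jaw yaw 3.3 w 0.386 F [ 1.   0.1 -1.4]
(429, 367, array([ 535. , -252.3]), np.float32(41.1), np.float32(10.2), np.float32(131.1))
(372, 248, array([ 488.8, -179. ]), np.float32(113.9), np.float32(109.4), np.float32(93.2))
```

View pics/w8.png

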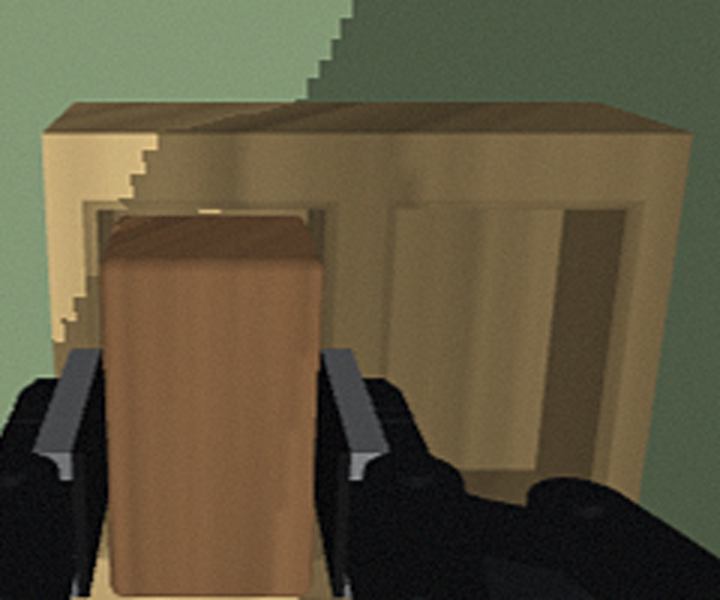

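No contact force, and the block is entering recess 0 cleanly. Continuing down.

```bash
python3 -m jog '[[0,0,-2,0,28],[0,0,-3,0,28],[0,0,-4,0,28],[0,0,-5,0,28],[0,0,-6,0,28],[0,0,-6,0,28],[0,0,-7,0,28],[0,0,-7,0,28],[0,0,-8,0,28],[0,0,-8,0,28]]' 
```

```text
time: 17.5
tool_pos: [0.4623, -0.1729, 0.0601]
tcp_rot: [-1.236, 1.168, -1.166]
wrist_force: [-16.9, 6.4, 46.7]
width: 0.385
```

Contact at TCP z ≈ 60: the fingertips are on the base top. Release there.

```bash
python3 -m jog '[[0,0,6,0,28],[0,0,7,0,45],[0,0,7,0,45],[0,0,7,0,45],[0,0,7,0,60],[0,0,40,0,60],[0,0,80,0,60],[0,0,80,0,60],[0,0,80,0,60],[0,0,80,0,60]]' ; python3 - <<'E'
from h import *
c=cam("wrist");report(c,zmid=0.036); crop(c,"w9.png",220,120,460,320,3)
E
```

```text
time: 18.75
tool_pos: [0.4605, -0.1722, 0.1327]
tcp_rot: [-1.237, 1.17, -1.165]
wrist_force: [0.1, 0.0, -0.4]
width: 0.702
t 18.8 tool mm [ 460.5 -172.2  132.7] jaw yaw 3.3 w 0.7 F [ 0.4 -0.1 -0.5]
(357, 245, array([ 489.1, -209. ]), np.float32(172.4), np.float32(103.3), np.float32(93.2))
(612, 21, array([637.5, -34.1]), np.float32(33.0), np.float32(25.4), np.float32(16.2))
```

View pics/w9.png

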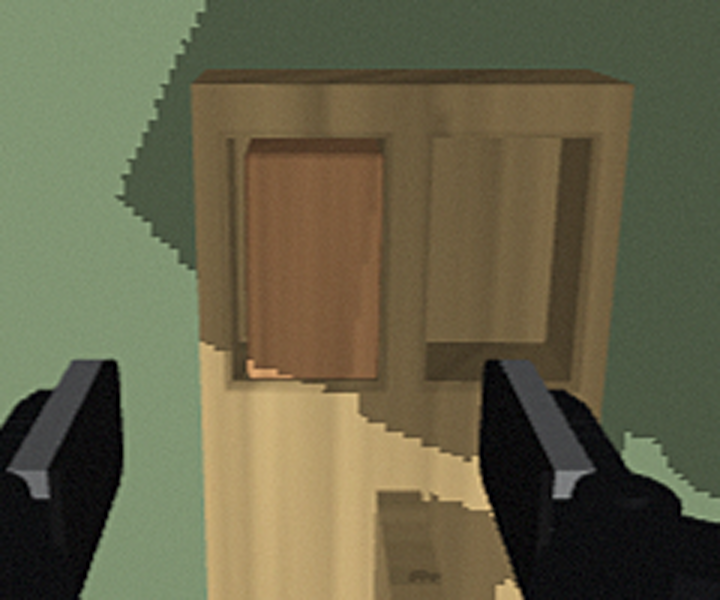

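The block sits in recess 0 at crop (310,265) and looks about flush. Pressing with shut fingers.

```bash
python3 -m jog '[[1,0,-20,0,0],[1,0,-40,0,0],[1,0,-55,0,0],[1,0,-65,0,0],[1,0,-71,0,0],[1,0,-74,0,0],[1,0,-76,0,0],[1,0,-77,0,0],[1,0,-77,0,0],[1,0,-77,0,0]]' ; python3 -m jog '[[0,0,10,0,0],[0,0,60,0,0],[0,0,110,0,40],[0,60,110,9,85],[0,110,110,19,85],[10,160,110,29,85],[30,210,110,39,85],[50,260,110,49,85],[80,300,100,59,85],[116,320,100,69,85]]'; python3 - <<'E'
from h import *
report(cam("wrist"))
E
```

```text
time: 20.05
tool_pos: [0.4627, -0.1727, 0.0609]
tcp_rot: [-1.236, 1.168, -1.166]
wrist_force: [-11.2, 4.2, 26.8]
width: 0.002
time: 21.3
tool_pos: [0.5789, 0.1497, 0.1569]
tcp_rot: [-1.558, 0.237, -0.236]
wrist_force: [0.2, -0.4, 1.4]
width: 0.997
t 21.35 tool mm [584.1 151.4 157.8] jaw yaw 73.0 w 0.995 F [7.2 2.3 1.1]
(333, 306, array([696.9, 127. ]), np.float32(76.3), np.float32(41.3), np.float32(12.1))
(18, 208, array([ 516.7, -119.1]), np.float32(70.8), np.float32(32.9), np.float32(146.3))
(164, 213, array([557.5,   8.5]), np.float32(93.7), np.float32(19.1), np.float32(15.5))
(316, 193, array([579.3, 146.5]), np.float32(65.4), np.float32(37.4), np.float32(15.7))
(113, 86, array([444.2,  15.6]), np.float32(59.3), np.float32(51.2), np.float32(72.7))
```

Pressed home: the fingertips stopped at 60.9−25 ≈ 36 mm with 27 N. Next is the block at (578,148).

```bash
python3 -m jog '[[0,0,0,10,85],[0,0,0,20,85],[0,0,0,30,85],[0,0,0,33,85],[0,0,0,33,85],[0,0,0,33,85],[0,0,0,33,85],[0,0,0,33,85],[0,0,0,33,85],[0,0,0,33,85]]'; python3 - <<'E'
from h import *
c=cam("wrist");report(c,zmid=0.028); cv2.imwrite("pics/w10.png",c["pixels"][:,:,::-1])
E
```

```text
time: 22.6
tool_pos: [0.5787, 0.1473, 0.1573]
tcp_rot: [-1.561, -0.209, 0.209]
wrist_force: [-0.5, 0.8, 0.0]
width: 1.001
t 22.65 tool mm [578.7 147.3 157.3] jaw yaw 105.3 w 0.996 F [-0.5 -0.6 -0.3]
(149, 375, array([809.7,  28.3]), np.float32(40.2), np.float32(32.1), np.float32(80.2))
(269, 296, array([686.8, 127.1]), np.float32(72.9), np.float32(35.6), np.float32(12.7))
(123, 244, array([669.1, -10.3]), np.float32(66.3), np.float32(49.9), np.float32(19.4))
(320, 190, array([575.3, 146.4]), np.float32(62.5), np.float32(33.7), np.float32(16.3))
(167, 123, array([555.3,  13.9]), np.float32(87.8), np.float32(16.6), np.float32(15.6))
(200, 10, array([466.7,  27.5]), np.float32(43.1), np.float32(12.8), np.float32(105.2))
(10, 28, array([ 514.6, -106.1]), np.float32(39.3), np.float32(14.5), np.float32(179.8))
```

View pics/w10.png

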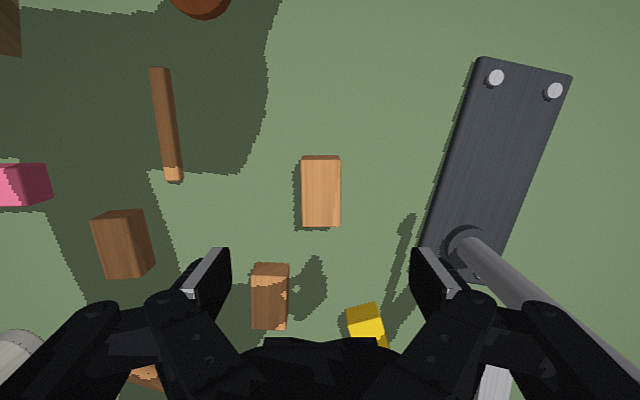

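```bash
python3 -m jog '[[-2,0,-60,1,85],[-2,0,-105,1,85],[-2,0,-119,1,85],[-2,0,-119,1,85],[-2,0,-119,1,28],[-2,0,-119,1,28],[-2,0,-119,1,28],[-2,0,-119,1,28],[-2,0,-119,1,28],[-2,0,-119,1,28]]' 40;  python3 -m jog '[[0,0,0,0,28],[0,0,10,0,28],[0,0,60,0,28],[0,-30,110,-9,28],[-10,-80,110,-19,28],[-20,-130,110,-29,28],[-30,-180,110,-39,28],[-40,-230,110,-50,28],[-50,-270,110,-60,28],[-60,-300,110,-70,28]]'; python3 -m jog '[[-3,-8,0,-10,28],[-5,-15,0,-20,28],[-5,-15,0,-30,28],[-5,-15,0,-33,28],[-5,-15,0,-33,28],[-5,-15,0,-33,28],[-5,-15,0,-33,28],[-5,-15,0,-33,28],[-5,-15,0,-33,28],[-5,-15,0,-33,28]]'; python3 - <<'E'
from h import *
c=cam("wrist");report(c,zmid=0.028); crop(c,"w11.png",250,120,450,290,4)
E
```

```text
time: 23.9
tool_pos: [0.578, 0.1476, 0.04]
tcp_rot: [-1.559, -0.225, 0.221]
wrist_force: [0.0, 0.3, 6.7]
width: 0.386
time: 25.15
tool_pos: [0.5159, -0.1544, 0.1486]
tcp_rot: [-1.442, 0.737, -0.737]
wrist_force: [0.2, 0.4, -1.1]
width: 0.382
time: 26.4
tool_pos: [0.5117, -0.1677, 0.1483]
tcp_rot: [-1.236, 1.167, -1.167]
wrist_force: [-0.5, 0.8, -0.7]
width: 0.383
t 26.45 tool mm [ 511.7 -167.7  148.2] jaw yaw 3.3 w 0.386 F [ 0.5  0.1 -0.8]
(288, 243, array([ 490.6, -217.2]), np.float32(187.0), np.float32(110.7), np.float32(93.2))
(556, 24, array([668.6, -21.2]), np.float32(73.8), np.float32(31.2), np.float32(18.9))
```

View pics/w11.png

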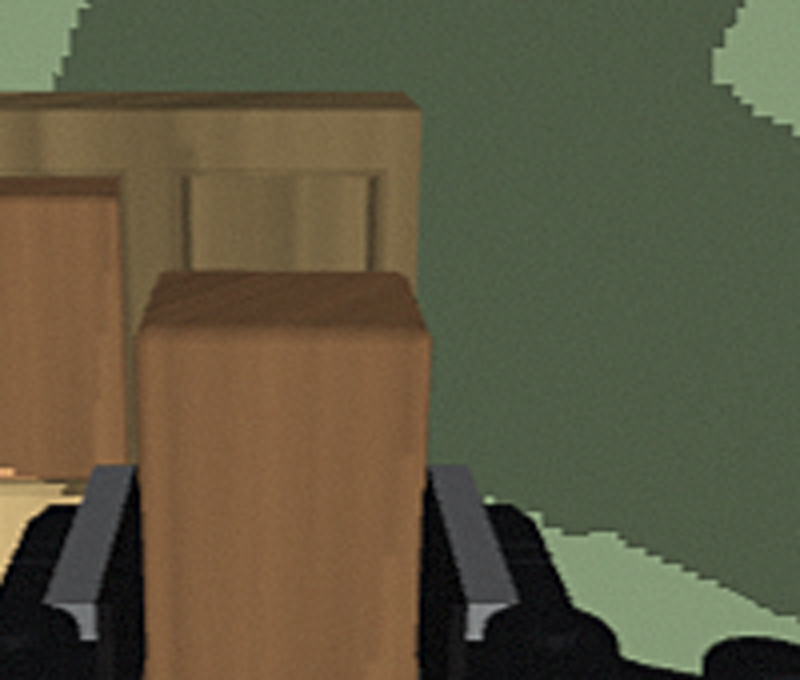

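```bash
python3 held.py 284.6 357 201.9|sed -n 3,5p; python3 - <<'E'
from h import *
c=cam("wrist")
def W(u,v,zz=.036): return cast(c,[[u/4+249.6,v/4+119.6]],zz)[0,:2]*1000
print("corner",W(420,108),"R1",W(172,174),W(386,172))
E
```

```text
dz -10.0 w 32.1 jaw off 0.9 end off 31.6
dz -13.0 w 32.9 jaw off 0.9 end off 30.7
dz -16.0 w 33.6 jaw off 0.9 end off 29.8
corner [ 535.88140692 -122.14680851] R1 [ 489.41899754 -137.36925558] [ 530.43774006 -134.67273225]
```

```bash
python3 -m jog '[[-1,-2.5,-20,0,28],[-1,-2.5,-45,0,28],[-1,-2.5,-60,0,28],[-1,-2.5,-68,0,28],[-1,-2.5,-73,0,28],[-1,-2.5,-76,0,28],[-1,-2.5,-79,0,28],[-1,-2.5,-82,0,28],[-1,-2.5,-85,0,28],[-1,-2.5,-85,0,28]]' ; python3 - <<'E'
from h import *
c=cam("wrist");report(c,zmid=0.028); crop(c,"w12.png",150,120,450,320,2.5)
E
```

```text
time: 27.8
tool_pos: [0.5104, -0.1701, 0.063]
tcp_rot: [-1.236, 1.167, -1.167]
wrist_force: [0.1, 0.6, -1.1]
width: 0.384
t 27.85 tool mm [ 510.6 -170.2   63.2] jaw yaw 3.3 w 0.388 F [ 0.3  0.2 -0.7]
(211, 366, array([ 447.3, -257.9]), np.float32(40.7), np.float32(10.4), np.float32(54.9))
(270, 248, array([ 485.9, -179.7]), np.float32(115.1), np.float32(109.4), np.float32(93.2))
```

View pics/w12.png

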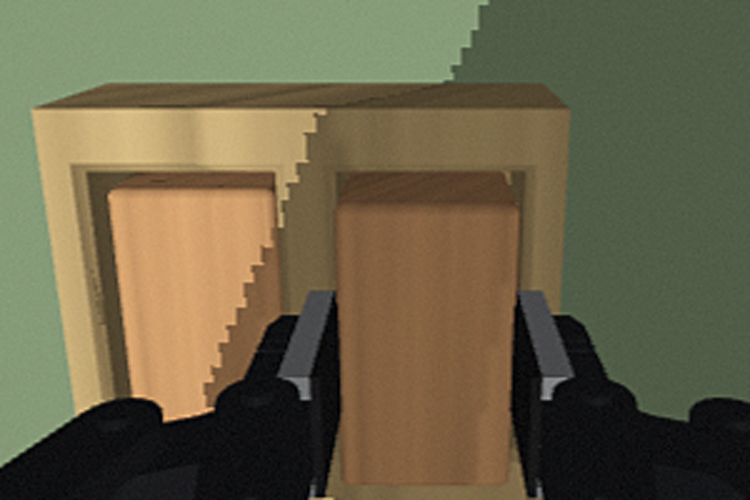

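Entering recess 1 without force. Release, then press.

```bash
python3 -m jog '[[0,0,-1,0,28],[0,0,-1,0,28],[0,0,-1,0,50],[0,0,-1,0,50],[0,0,-1,0,50],[0,0,20,0,60],[0,0,40,0,0],[0,0,40,0,0],[0,0,40,0,0],[0,0,40,0,0]]' ;python3 -m jog '[[1,1,20,0,0],[1,1,8,0,0],[1,1,2,0,0],[1,1,0,0,0],[1,1,-2,0,0],[1,1,-4,0,0],[1,1,-5,0,0],[1,1,-6,0,0],[1,1,-6,0,0],[1,1,-6,0,0]]'
```

```text
time: 29.1
tool_pos: [0.5098, -0.1699, 0.1021]
tcp_rot: [-1.236, 1.169, -1.166]
wrist_force: [-0.2, -1.0, -0.4]
width: 0.002
time: 30.35
tool_pos: [0.5118, -0.1693, 0.0974]
tcp_rot: [-1.236, 1.167, -1.167]
wrist_force: [0.6, -0.1, -0.5]
width: 0.001
```

```bash
python3 -m jog '[[0,0,-20,0,0],[0,0,-30,0,0],[0,0,-34,0,0],[0,0,-36,0,0],[0,0,-38,0,0],[0,0,-39,0,0],[0,0,-39,0,0],[0,0,-39,0,0],[0,0,-39,0,0],[0,0,-39,0,0]]' ; python3 -m jog '[[0,0,10,0,0],[0,0,60,0,0],[0,0,100,0,40],[10,50,100,9,85],[30,110,100,19,85],[60,160,100,29,85],[90,210,100,39,85],[120,250,100,49,85],[150,280,100,59,85],[183,297,100,69,85]]';python3 -m jog '[[0,0,0,10,85],[0,0,0,20,85],[0,0,0,30,85],[0,0,0,31,85],[0,0,0,31,85],[0,0,0,31,85],[0,0,0,31,85],[0,0,0,31,85],[0,0,0,31,85],[0,0,0,31,85]]'; python3 - <<'E'
from h import *
c=cam("wrist");report(c,zmid=.028); cv2.imwrite("pics/w13.png",c["pixels"][:,:,::-1]); c=cam("top"); crop(c,"t13.png",190,130,490,300,2.6)
E
```

```text
time: 31.6
tool_pos: [0.512, -0.1693, 0.061]
tcp_rot: [-1.236, 1.167, -1.167]
wrist_force: [-6.5, 3.9, 15.4]
width: 0.001
time: 32.85
tool_pos: [0.6957, 0.13, 0.1587]
tcp_rot: [-1.557, 0.236, -0.237]
wrist_force: [0.3, -0.2, 0.5]
width: 0.998
time: 34.1
tool_pos: [0.6947, 0.1278, 0.1583]
tcp_rot: [-1.563, -0.182, 0.182]
wrist_force: [1.3, -0.1, 0.1]
width: 0.994
t 34.15 tool mm [694.7 127.8 158.3] jaw yaw 103.3 w 0.995 F [1.6 0.  0.6]
(141, 384, array([937.1, -10.2]), np.float32(55.6), np.float32(39.6), np.float32(103.3))
(18, 364, array([ 936. , -142.9]), np.float32(64.5), np.float32(28.4), np.float32(146.0))
(276, 320, array([827.5, 116.4]), np.float32(111.6), np.float32(30.9), np.float32(80.2))
(139, 272, array([804.4, -18. ]), np.float32(72.5), np.float32(31.0), np.float32(80.2))
(320, 192, array([692.2, 127.5]), np.float32(62.8), np.float32(33.2), np.float32(12.4))
(157, 131, array([673.4, -11.5]), np.float32(59.5), np.float32(44.4), np.float32(19.3))
(210, 27, array([588.7,  19.5]), np.float32(37.3), np.float32(15.1), np.float32(15.8))
```

View pics/w13.png

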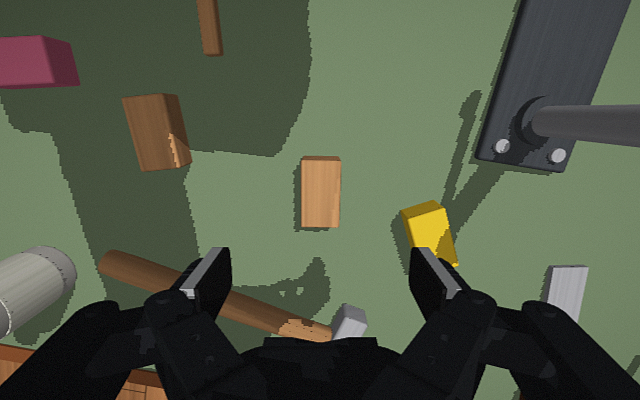

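View pics/t13.png

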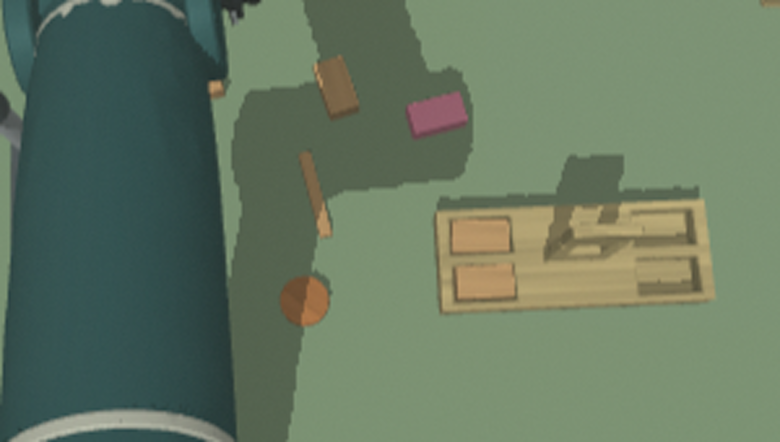

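Both placed blocks sit in the two left recesses, at crop (480,235) and (485,280). The next block is at wrist (320,192), with the yellow decoy clear to its right. I'll use a narrower opening.

```bash
python3 -m jog '[[-2,0,-60,0,62],[-2,0,-105,0,62],[-2,0,-120,0,62],[-2,0,-120,0,62],[-2,0,-120,0,28],[-2,0,-120,0,28],[-2,0,-120,0,28],[-2,0,-120,0,28],[-2,0,-120,0,28],[-2,0,-120,0,28]]' 40;  python3 -m jog '[[0,0,10,0,28],[0,0,60,0,28],[-10,-50,120,-9,28],[-20,-100,180,-19,28],[-40,-150,220,-29,28],[-60,-200,220,-39,28],[-85,-250,220,-49,28],[-110,-300,220,-59,28],[-130,-350,220,-69,28],[-145,-400,220,-79,28]]'; python3 -m jog '[[-10,-40,0,-10,28],[-22,-70,0,-20,28],[-26,-85,0,-21,28],[-26,-85,0,-21,28],[-26,-85,-40,-21,28],[-26,-85,-80,-21,28],[-26,-85,-110,-21,28],[-26,-85,-110,-21,28],[-26,-85,-110,-21,28],[-26,-85,-110,-21,28]]'; python3 - <<'E'
from h import *
c=cam("wrist");report(c,zmid=0.028); cv2.imwrite("pics/w14.png",c["pixels"][:,:,::-1])
E
```

```text
time: 35.45
tool_pos: [0.695, 0.1281, 0.0415]
tcp_rot: [-1.563, -0.186, 0.178]
wrist_force: [-0.3, 0.1, 5.7]
width: 0.378
time: 36.7
tool_pos: [0.5461, -0.274, 0.259]
tcp_rot: [-1.378, 0.896, -0.897]
wrist_force: [0.4, 0.5, -2.3]
width: 0.388
time: 37.95
tool_pos: [0.5232, -0.3577, 0.1507]
tcp_rot: [-1.236, 1.163, -1.169]
wrist_force: [0.3, -0.3, 0.3]
width: 0.383
t 38.0 tool mm [ 523.  -357.8  150.5] jaw yaw 3.3 w 0.385 F [ 0.2  0.5 -0.9]
(595, 362, array([ 820.2, -497.9]), np.float32(138.4), np.float32(61.4), np.float32(148.9))
(278, 155, array([ 496.6, -342. ]), np.float32(257.3), np.float32(113.3), np.float32(95.3))
```

View pics/w14.png

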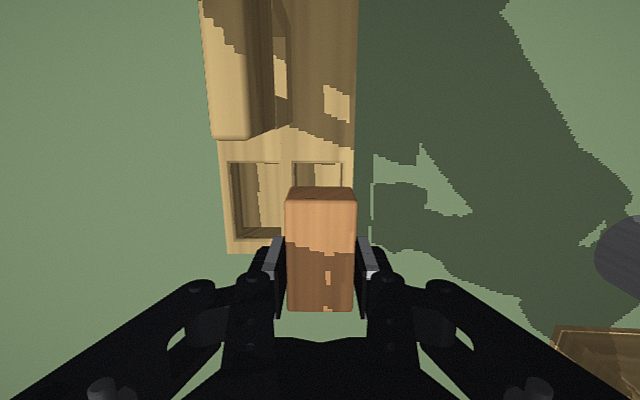

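```bash
python3 - <<'E'
from h import *
c=cam("wrist"); st,_=toolstate(); print((-c["R"].T@c["t"]-st["tool_pos"])*1000); crop(c,"w14c.png",210,140,400,290,4)
E
```

```text
[ -3.67874068  70.9868261  118.34510744]
```

View pics/w14c.png

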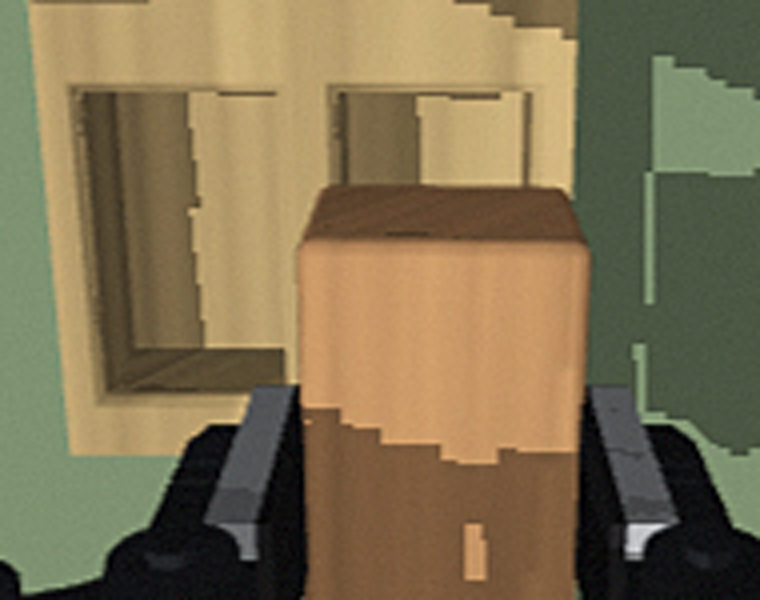

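```bash
python3 held.py 284.6 356.8 199.8|sed -n 3,5p; python3 - <<'E'
from h import *
c=cam("wrist")
def W(u,v,zz=.036): return cast(c,[[u/4+209.6,v/4+139.6]],zz)[0,:2]*1000
print("corner -x-y",W(70,455),"R2",W(68,87),W(95,404),"R3",W(328,86),W(538,85), "R2 right",W(276,87),"edge+x",W(575,190),"C pred",np.array([492.5,-265.8])+[-52*.998-140*.0576,-52*.0576-140*.998]+[16.1,0])
E
```

```text
dz -10.0 w 32.0 jaw off 1.1 end off 32.4
dz -13.0 w 32.8 jaw off 1.1 end off 31.5
dz -16.0 w 33.5 jaw off 1.1 end off 30.6
corner -x-y [ 447.47723236 -407.71220724] R2 [ 449.39682218 -329.2863302 ] [ 453.02071714 -395.68422379] R3 [ 499.48181774 -326.28080857] [ 539.94896159 -323.81501397] R2 right [ 489.46579751 -327.03754243] edge+x [ 548.90933437 -344.25325256] C pred [ 448.64   -408.5152]
```

```bash
python3 -m jog '[[-1.5,-3,-20,0,28],[-1.5,-3,-40,0,28],[-1.5,-3,-55,0,28],[-1.5,-3,-64,0,28],[-1.5,-3,-69,0,28],[-1.5,-3,-73,0,28],[-1.5,-3,-76,0,28],[-1.5,-3,-79,0,28],[-1.5,-3,-79,0,28],[-1.5,-3,-79,0,28]]' ; python3 - <<'E'
from h import *
c=cam("wrist");report(c,zmid=0.028); crop(c,"w15.png",150,120,450,320,2.5)
E
```

```text
time: 39.4
tool_pos: [0.5205, -0.3603, 0.0695]
tcp_rot: [-1.235, 1.166, -1.167]
wrist_force: [1.7, 0.2, -0.6]
width: 0.384
t 39.45 tool mm [ 520.4 -360.3   69.5] jaw yaw 3.3 w 0.387 F [ 1.1 -0.2 -1.6]
(216, 151, array([ 460.5, -328.4]), np.float32(177.2), np.float32(168.8), np.float32(3.2))
```

View pics/w15.png

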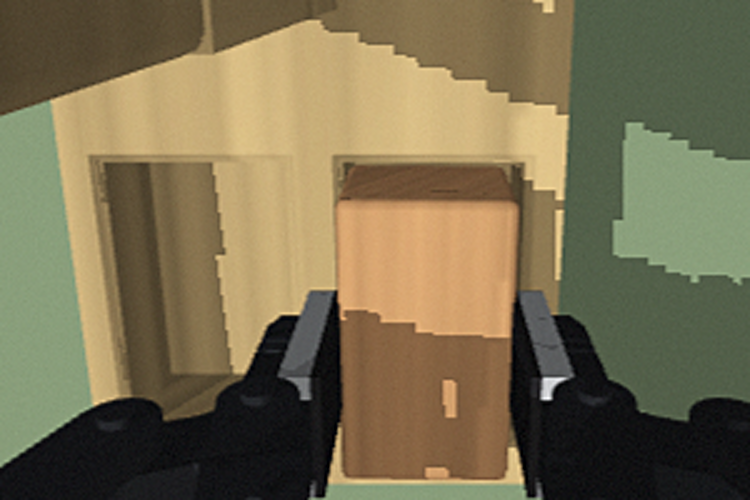

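Aligned with recess 3. Lower, release, and rise with the fingers shut.

```bash
python3 -m jog '[[1,0,-3,0,28],[1,0,-6,0,28],[1,0,-8,0,28],[1,0,-8,0,28],[1,0,-8,0,50],[1,0,-8,0,50],[1,0,-8,0,50],[1,0,10,0,60],[1,0,30,0,0],[1,0,30,0,0]]' ;  python3 -m jog '[[0,0,0,0,0],[0,0,0,0,0],[1,1,-15,0,0],[1,1,-30,0,0],[1,1,-36,0,0],[1,1,-39,0,0],[1,1,-40,0,0],[1,1,-40,0,0],[1,1,-40,0,0],[1,1,-40,0,0]]'
```

```text
time: 40.7
tool_pos: [0.5233, -0.3618, 0.1032]
tcp_rot: [-1.235, 1.161, -1.172]
wrist_force: [0.3, -0.2, -0.5]
width: 0.282
time: 41.95
tool_pos: [0.5208, -0.3581, 0.061]
tcp_rot: [-1.236, 1.171, -1.163]
wrist_force: [-8.4, 8.1, 17.1]
width: -0.006
```

```bash
python3 -m jog '[[0,0,50,0,0],[0,0,110,0,0],[10,10,170,10,0],[40,50,180,20,0],[70,100,180,30,20],[100,150,180,40,40],[120,200,180,50,85],[135,250,180,60,85],[150,290,180,70,85],[154,330,150,80,85]]'; python3 -m jog '[[1,10,-20,10,85],[1,10,-50,20,85],[1,10,-54,27,85],[1,10,-54,27,85],[1,10,-54,27,85],[1,10,-54,27,85],[1,10,-54,27,85],[1,10,-54,27,85],[1,10,-54,27,85],[1,10,-54,27,85]]'; python3 - <<'E'
from h import *
c=cam("wrist");report(c,zmid=0.028); cv2.imwrite("pics/w16.png",c["pixels"][:,:,::-1]);c=cam("top"); crop(c,"t16.png",190,130,490,300,2.6)
E
```

```text
time: 43.2
tool_pos: [0.6791, -0.0278, 0.2117]
tcp_rot: [-1.569, 0.082, -0.092]
wrist_force: [0.1, -0.3, -1.0]
width: 0.991
time: 44.45
tool_pos: [0.6771, -0.0192, 0.1553]
tcp_rot: [-1.553, -0.278, 0.278]
wrist_force: [-0.1, -0.9, -0.8]
width: 0.996
t 44.5 tool mm [677.2 -19.2 155.3] jaw yaw 110.3 w 0.995 F [-0.4 -0.   0.8]
(20, 358, array([ 945.8, -242.5]), np.float32(65.5), np.float32(37.9), np.float32(3.8))
(288, 324, array([807.5,  -3.8]), np.float32(109.8), np.float32(30.5), np.float32(79.9))
(324, 192, array([673.4, -17.3]), np.float32(63.0), np.float32(33.4), np.float32(19.4))
(398, 64, array([5.624e+02, 5.000e-01]), np.float32(88.7), np.float32(14.4), np.float32(15.5))
```

View pics/w16.png

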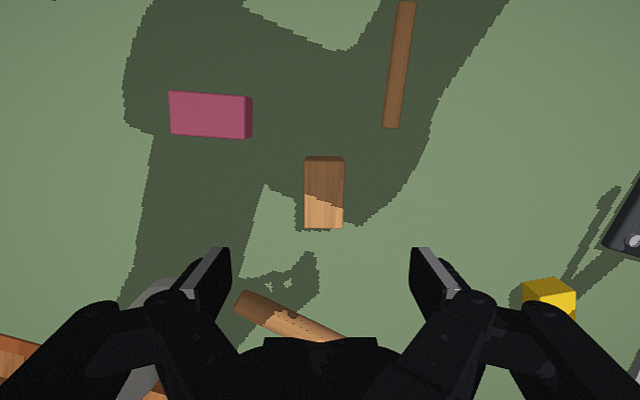

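View pics/t16.png

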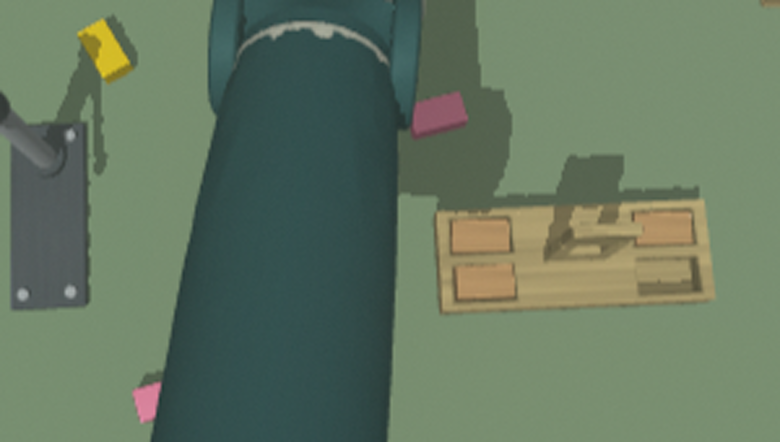

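Three recesses are filled; the empty one is at crop (667,275). The last block is at wrist (324,192).

```bash
python3 -m jog '[[-3.5,2,-60,-1,70],[-3.5,2,-105,-1,70],[-3.5,2,-117,-1,70],[-3.5,2,-117,-1,70],[-3.5,2,-117,-1,28],[-3.5,2,-117,-1,28],[-3.5,2,-117,-1,28],[-3.5,2,-117,-1,28],[-3.5,2,-117,-1,28],[-3.5,2,-117,-1,28]]' 40;  python3 -m jog '[[0,0,10,0,28],[0,0,60,0,28],[0,0,120,0,28],[-20,-30,180,-10,28],[-40,-70,220,-20,28],[-60,-120,220,-30,28],[-85,-170,220,-40,28],[-110,-220,220,-50,28],[-135,-260,220,-60,28],[-160,-300,220,-70,28]]'; python3 -m jog '[[-20,-25,0,-10,28],[-41,-42,0,-20,28],[-41,-42,0,-30,28],[-41,-42,0,-36,28],[-41,-42,-40,-36,28],[-41,-42,-80,-36,28],[-41,-42,-110,-36,28],[-41,-42,-110,-36,28],[-41,-42,-110,-36,28],[-41,-42,-110,-36,28]]'; python3 - <<'E'
from h import *
c=cam("wrist");report(c,zmid=0.028); crop(c,"w17.png",250,120,450,290,4)
E
```

```text
time: 45.8
tool_pos: [0.6758, -0.0174, 0.0411]
tcp_rot: [-1.556, -0.268, 0.26]
wrist_force: [-0.9, -0.4, 6.6]
width: 0.38
time: 47.05
tool_pos: [0.5124, -0.3184, 0.2587]
tcp_rot: [-1.456, 0.696, -0.696]
wrist_force: [-0.0, 0.5, -0.1]
width: 0.387
time: 48.3
tool_pos: [0.4739, -0.3602, 0.1506]
tcp_rot: [-1.235, 1.164, -1.17]
wrist_force: [-0.2, 0.1, -0.5]
width: 0.38
t 48.35 tool mm [ 473.7 -360.1  150.5] jaw yaw 3.3 w 0.379 F [-0.2 -0.6  0.1]
(613, 362, array([ 775.5, -517.7]), np.float32(103.8), np.float32(50.0), np.float32(109.8))
(354, 156, array([ 497.2, -342.6]), np.float32(256.5), np.float32(108.2), np.float32(92.8))
```

View pics/w17.png

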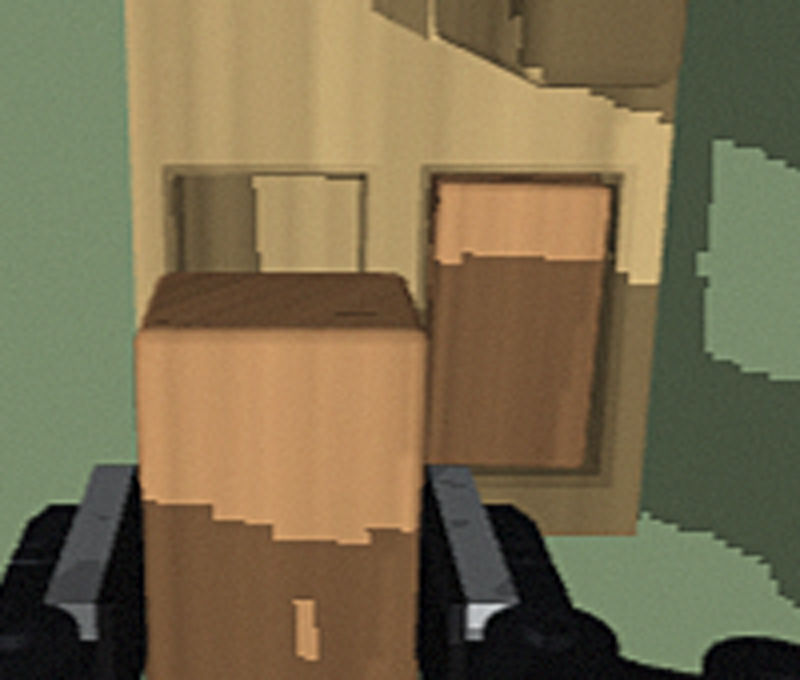

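```bash
python3 held.py 283.9 356.2 201.9|sed -n 3,5p; python3 - <<'E'
from h import *
c=cam("wrist")
def W(u,v,zz=.036): return cast(c,[[u/4+249.6,v/4+119.6]],zz)[0,:2]*1000
print("R2 far",W(164,167),W(372,167),"R3",W(422,167),W(630,168),W(606,486))
E
```

```text
dz -10.0 w 32.1 jaw off 0.7 end off 31.4
dz -13.0 w 32.9 jaw off 0.7 end off 30.5
dz -16.0 w 33.6 jaw off 0.7 end off 29.6
R2 far [ 449.8495785  -328.85071824] [ 489.99798773 -326.60722001] R3 [ 499.65400508 -326.06764053] [ 539.87038178 -324.01543464] [ 544.03289182 -390.81933739]
```

```bash
python3 -m jog '[[-2.5,-2,-20,0,28],[-2.5,-2,-40,0,28],[-2.5,-2,-55,0,28],[-2.5,-2,-64,0,28],[-2.5,-2,-69,0,28],[-2.5,-2,-73,0,28],[-2.5,-2,-76,0,28],[-2.5,-2,-79,0,28],[-2.5,-2,-79,0,28],[-2.5,-2,-79,0,28]]' ; python3 - <<'E'
from h import *
c=cam("wrist");report(c,zmid=0.028); crop(c,"w18.png",220,120,520,320,2.5)
E
```

```text
time: 49.7
tool_pos: [0.4703, -0.3613, 0.0695]
tcp_rot: [-1.236, 1.167, -1.167]
wrist_force: [1.0, 0.3, -0.8]
width: 0.386
t 49.75 tool mm [ 470.3 -361.3   69.5] jaw yaw 3.3 w 0.383 F [ 0.2  0.1 -0.2]
(452, 155, array([ 545.7, -322.8]), np.float32(206.1), np.float32(171.0), np.float32(3.3))
```

View pics/w18.png

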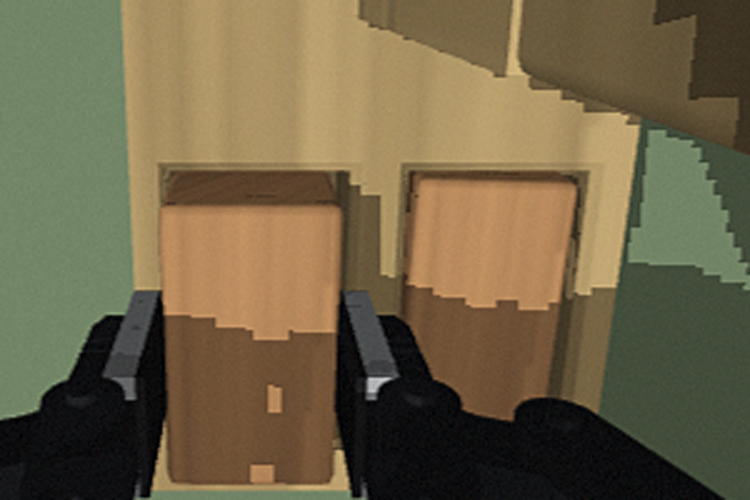

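The block is inside recess 2's mouth, slightly to −x. Nudge +1, lower, release, press.

```bash
python3 -m jog '[[1,0,-3,0,28],[1,0,-6,0,28],[1,0,-8,0,28],[1,0,-8,0,28],[1,0,-8,0,50],[1,0,-8,0,50],[1,0,-8,0,50],[1,0,10,0,60],[1,0,30,0,0],[1,0,30,0,0]]' ;  python3 -m jog '[[0,0,0,0,0],[0,0,0,0,0],[1,1,-15,0,0],[1,1,-30,0,0],[1,1,-36,0,0],[1,1,-39,0,0],[1,1,-40,0,0],[1,1,-40,0,0],[1,1,-40,0,0],[1,1,-40,0,0]]'; python3 -m jog '[[0,0,50,0,0],[0,0,110,0,0],[0,0,170,0,0],[0,0,200,0,0],[-20,60,210,0,0],[-50,110,210,0,20],[-80,150,210,0,40],[-80,150,210,0,40],[-80,150,210,0,40],[-80,150,210,0,40]]';python3 - <<'E'
from h import *
c=cam("wrist");report(c,zmid=0.028); cv2.imwrite("pics/w19.png",c["pixels"][:,:,::-1]);c=cam("top"); crop(c,"t19.png",190,130,490,300,2.6)
E
```

```text
time: 51.0
tool_pos: [0.4732, -0.3629, 0.103]
tcp_rot: [-1.235, 1.161, -1.173]
wrist_force: [0.4, -0.7, 0.5]
width: 0.285
time: 52.25
tool_pos: [0.4709, -0.359, 0.061]
tcp_rot: [-1.236, 1.171, -1.163]
wrist_force: [-7.6, 7.0, 18.7]
width: 0.0
time: 53.5
tool_pos: [0.393, -0.2112, 0.2694]
tcp_rot: [-1.235, 1.167, -1.168]
wrist_force: [-0.1, 0.2, 0.1]
width: 0.468
t 53.55 tool mm [ 392.9 -211.2  269.3] jaw yaw 3.2 w 0.468 F [ 0.2 -0.6 -1. ]
(613, 369, array([ 850.7, -488.8]), np.float32(142.5), np.float32(44.5), np.float32(148.0))
(402, 208, array([ 504.5, -267.5]), np.float32(283.7), np.float32(131.9), np.float32(93.3))
```

View pics/w19.png

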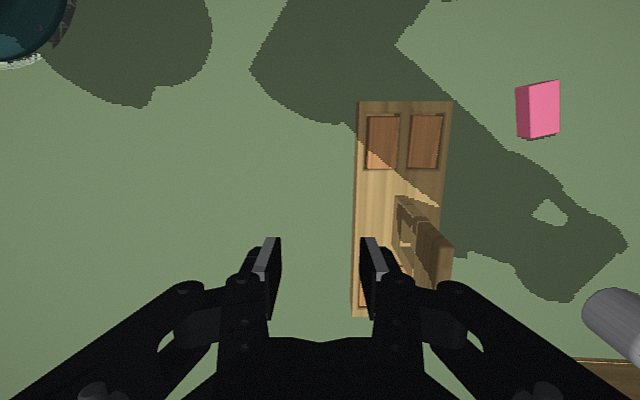

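View pics/t19.png

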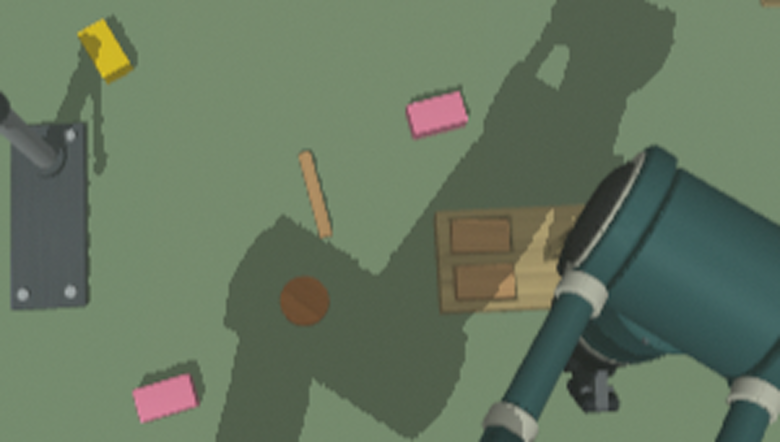

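All four blocks are in the carrier. Precise check of the hook direction and the stand.

```bash
python3 - <<'E'
from h import *
c=cam("top"); crop(c,"t20.png",160,150,240,260,5.4); c=cam("scene"); crop(c,"s20.png",400,170,540,310,4.2)
E
```

```text
(no output)
```

View pics/t20.png

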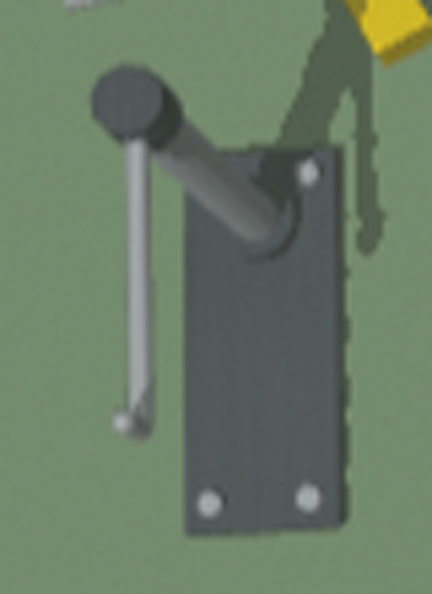

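View pics/s20.png

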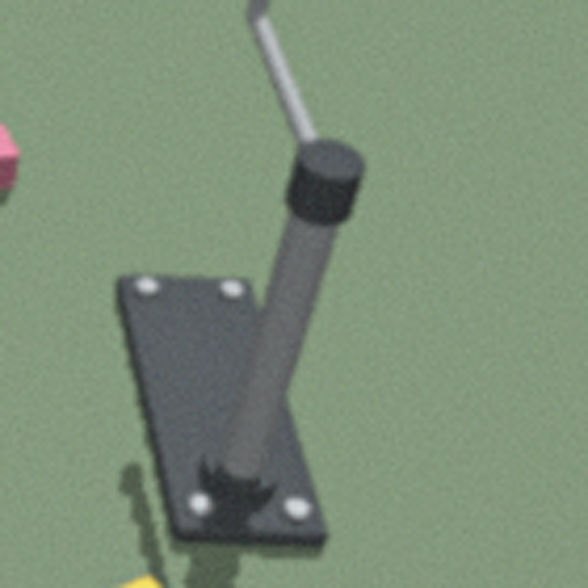

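```bash
python3 - <<'E'
from h import *
c=cam("top")
def W(u,v,z): return cast(c,[[u/5.4+159.5,v/5.4+149.5]],z)[0,:2]*1000
a,b=W(138,145,.215),W(140,400,.215); print("bar",a,b,yawdeg(b-a)%360)
print("hub top",W(127,100,.230), "elbow",W(141,428,.21),"tip top",W(123,421,.242))
for p,q in [((186,170),(186,533)),((342,150),(342,525))]: print("plate",yawdeg(W(*q,.012)-W(*p,.012))%360,W(*p,.012),W(*q,.012))
s=cam("scene")
def S(u,v,z): return cast(s,[[u/4.2+399.6,v/4.2+169.6]],z)[0,:2]*1000
print("scene bar",S(308,140,.215),S(258,15,.215),yawdeg(S(258,15,.215)-S(308,140,.215))%360,"hub top",S(328,160,.23))
E
```

```text
bar [575.37251804 291.00376759] [464.72018305 281.38181879] 184.9697441336351
hub top [590.84067147 292.19295633] elbow [453.65170548 281.64971066] tip top [451.56303158 278.79987853]
plate 184.28776088934993 [619.56954278 333.20289132] [430.6988086  319.04220213]
plate 183.47247497354624 [631.37851139 252.63963439] [435.75710018 240.7692421 ]
scene bar [561.65930647 288.97788348] [455.25275634 279.97625198] 184.8355143558577 hub top [595.99520234 289.44074329]
```

The bar direction is 184.9° against 183.5–184.3° for the foot, so the hook is aligned. Now gripping the handle board.

```bash
python3 -m jog '[[50,-25,0,0,50],[99,-54,0,0,50],[99,-54,0,0,50],[99,-54,-30,0,50],[99,-54,-60,0,50],[99,-54,-80,0,50],[99,-54,-92,0,50],[99,-54,-98,0,50],[99,-54,-98,0,50],[99,-54,-98,0,50]]' 80; python3 - <<'E'
from h import *
c=cam("wrist");report(c,zmid=0.18,amin=3000); cv2.imwrite("pics/w21.png",c["pixels"][:,:,::-1])
E
```

```text
time: 55.05
tool_pos: [0.4918, -0.2646, 0.1723]
tcp_rot: [-1.235, 1.165, -1.168]
wrist_force: [-1.0, -0.3, 0.0]
width: 0.585
t 55.1 tool mm [ 491.8 -264.6  172.3] jaw yaw 3.3 w 0.584 F [-0.  -0.3 -0.1]
(320, 178, array([ 490.2, -228.3]), np.float32(128.1), np.float32(45.3), np.float32(93.2))
```

View pics/w21.png

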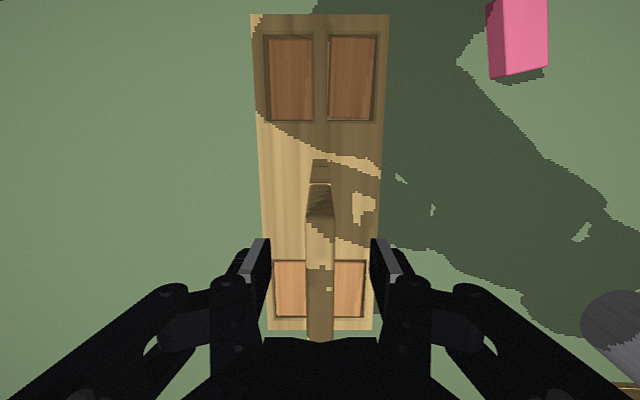

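The board is centred between the pads at (320,260), and the blocks look flush. Grip and lift slightly.

```bash
python3 -m jog '[[0,0,0,0,5],[0,0,0,0,5],[0,0,0,0,5],[0,0,0,0,5],[0,0,0,0,5],[0,0,0,0,5],[0,0,5,0,5],[0,0,10,0,5],[0,0,15,0,5],[0,0,15,0,5]]' 90; python3 - <<'E'
from h import *
c=cam("scene");report(c,amin=9999); crop(c,"s22.png",140,150,320,270,4)
E
```

```text
time: 56.35
tool_pos: [0.4912, -0.2644, 0.1865]
tcp_rot: [-1.236, 1.167, -1.167]
wrist_force: [0.2, -0.2, -7.1]
width: 0.126
t 56.4 tool mm [ 491.1 -264.3  186.3] jaw yaw 3.3 w 0.125 F [ 0.5 -0.2 -7.5]
```

View pics/s22.png

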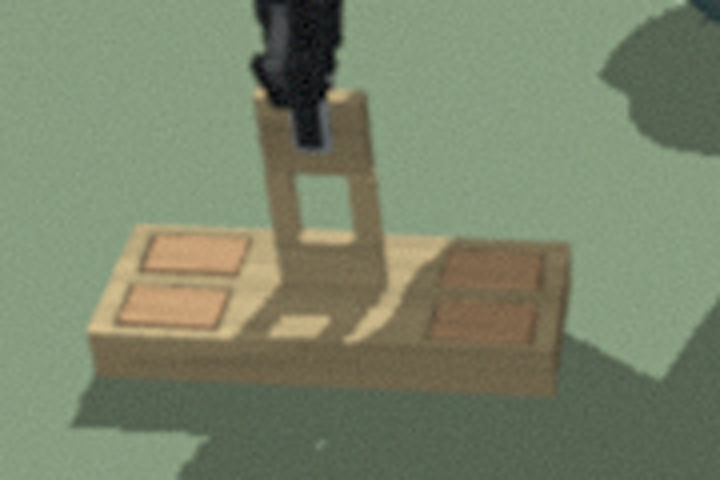

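Lifted level, with 7.2 N of weight and the blocks flush. Raise, then traverse to a point outside the hook tip.

```bash
python3 -m jog '[[0,0,15,0,5],[0,0,35,0,5],[0,0,60,0,5],[0,0,85,0,5],[0,0,105,0,5],[-5,10,111,0,5],[-15,35,111,0,5],[-25,70,111,0,5],[-35,110,111,0,5],[-45,150,111,0,5]]'; python3 -m jog '[[-8,45,0,0,5],[-16,90,0,0,5],[-24,135,0,0,5],[-32,180,0,0,5],[-40,225,0,0,5],[-46,270,0,1,5],[-50,310,0,2,5],[-51,345,0,2,5],[-51,372,0,2,5],[-51,388,0,2,5]]'; python3 -m jog '[[0,0,0,0,5],[0,0,0,0,5],[0,0,0,0,5],[0,0,0,0,5],[0,0,0,0,5],[0,0,0,0,5],[0,0,0,0,5],[0,0,0,0,5],[0,0,0,0,5],[0,0,0,0,5]]'; python3 - <<'E'
from h import *
c=cam("scene");report(c,amin=9999); crop(c,"s23.png",340,90,560,300,3);c=cam("top");crop(c,"t23.png",130,130,350,300,3.5)
E
```

```text
time: 57.65
tool_pos: [0.4447, -0.1124, 0.2965]
tcp_rot: [-1.236, 1.169, -1.166]
wrist_force: [1.0, 0.7, -7.1]
width: 0.126
time: 58.9
tool_pos: [0.394, 0.2747, 0.2966]
tcp_rot: [-1.254, 1.141, -1.14]
wrist_force: [0.1, -1.9, -7.1]
width: 0.125
time: 60.15
tool_pos: [0.3952, 0.2738, 0.2973]
tcp_rot: [-1.251, 1.141, -1.141]
wrist_force: [0.2, 0.1, -6.7]
width: 0.126
t 60.2 tool mm [395.2 273.8 297.2] jaw yaw 5.3 w 0.129 F [ 0.4 -0.9 -7. ]
```

View pics/s23.png

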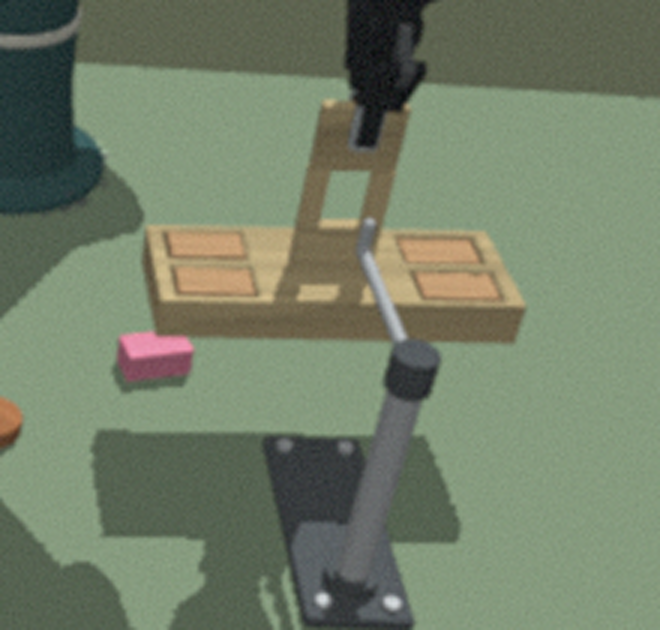

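View pics/t23.png

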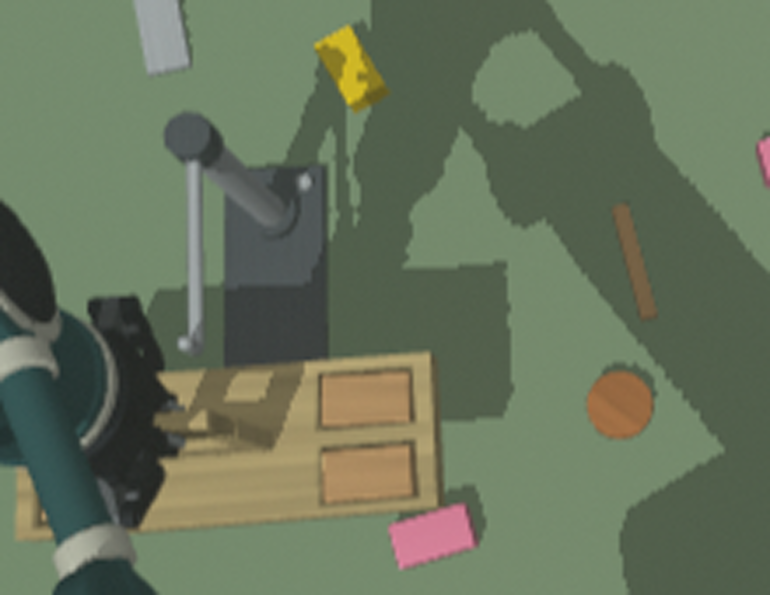

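```bash
python3 - <<'E'
from h import *
c=cam("scene")
E=np.array([395,272.7,225.8])/1e3; a=np.radians(5);ey=np.array([-np.sin(a),np.cos(a),0])
for dy in(-.017,.017):
  for dz in (.025,-.025): print(((proj(c,E+ey*dy+[0,0,dz]+np.array([.006,0,0]))[0]-[340,90])*3).round(0))
print("tip top",((proj(c,[.4535,.280,.242])[0]-[340,90])*3).round(0),"elbow",((proj(c,[.4535,.280,.215])[0]-[340,90])*3).round(0))
E
```

```text
[330. 169.]
[318. 224.]
[375. 170.]
[362. 225.]
tip top [370. 218.] elbow [363. 248.]
```

The window's projected corners match the image, e.g. crop (330,169) and (375,170). The tip at (370,220) lines up with it. Threading the window over the tip.

```bash
python3 -m jog '[[12,1,0,0,5],[24,2.5,0,0,5],[36,3.5,0,0,5],[48,5,0,0,5],[60,6,0,0,5],[72,7.5,0,0,5],[84,9,0,0,5],[92,10,0,0,5],[92,10,0,0,5],[92,10,0,0,5]]';  python3 - <<'E'
from h import *
c=cam("scene");report(c,amin=9999); crop(c,"s24.png",360,90,540,260,3.5)
E
```

```text
time: 61.55
tool_pos: [0.4868, 0.2837, 0.2972]
tcp_rot: [-1.252, 1.142, -1.141]
wrist_force: [-0.4, -0.7, -6.5]
width: 0.124
t 61.6 tool mm [486.7 283.7 297.2] jaw yaw 5.3 w 0.124 F [-0.  -1.1 -7.1]
```

View pics/s24.png

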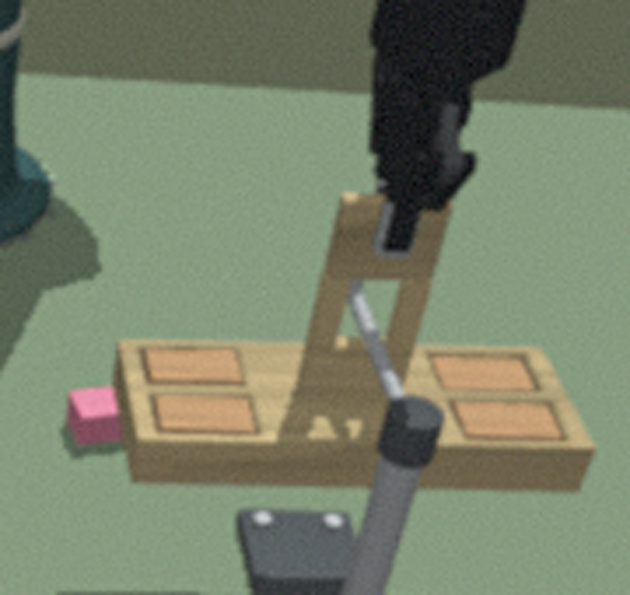

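The bar passes through the window and the tip is beyond it. Move to the seat and lower gently.

```bash
python3 -m jog '[[8,1,0,0,5],[18,1.5,0,0,5],[18,1.5,-8,0,5],[18,1.5,-15,0,5],[18,1.5,-21,0,5],[18,1.5,-25,0,5],[18,1.5,-28,0,5],[18,1.5,-29,0,5],[18,1.5,-29,0,5],[18,1.5,-29,0,5]]';  python3 - <<'E'
from h import *
report(cam("scene"),amin=9999)
E
```

```text
time: 62.85
tool_pos: [0.5053, 0.2853, 0.2686]
tcp_rot: [-1.251, 1.141, -1.141]
wrist_force: [0.5, 0.5, -7.5]
width: 0.128
t 62.9 tool mm [505.3 285.3 268.6] jaw yaw 5.3 w 0.121 F [ 0.3 -0.1 -7. ]
```

```bash
python3 -m jog '[[0,0,-0.5,0,5],[0,0,-1,0,5],[0,0,-1.5,0,5],[0,0,-2,0,5],[0,0,-2.5,0,5],[0,0,-3,0,5],[0,0,-3,0,5],[0,0,-3,0,5],[0,0,-3,0,5],[0,0,-3,0,5]]'
```

```text
time: 64.15
tool_pos: [0.5053, 0.2855, 0.2663]
tcp_rot: [-1.25, 1.141, -1.141]
wrist_force: [-4.1, -1.3, 6.1]
width: 0.126
```

Seated: the force flipped from −7 to +6 N. Ease up 1 mm and look before release.

```bash
python3 -m jog '[[0,0,1,0,5],[0,0,1,0,5],[0,0,1,0,5],[0,0,1,0,5],[0,0,1,0,5],[0,0,1,0,5],[0,0,1,0,5],[0,0,1,0,5],[0,0,1,0,5],[0,0,1,0,5]]';  python3 - <<'E'
from h import *
c=cam("scene"); crop(c,"s25.png",360,90,540,260,3.5)
E
```

```text
time: 65.4
tool_pos: [0.5053, 0.2853, 0.2664]
tcp_rot: [-1.251, 1.141, -1.141]
wrist_force: [-2.4, -0.5, 3.1]
width: 0.131
```

View pics/s25.png

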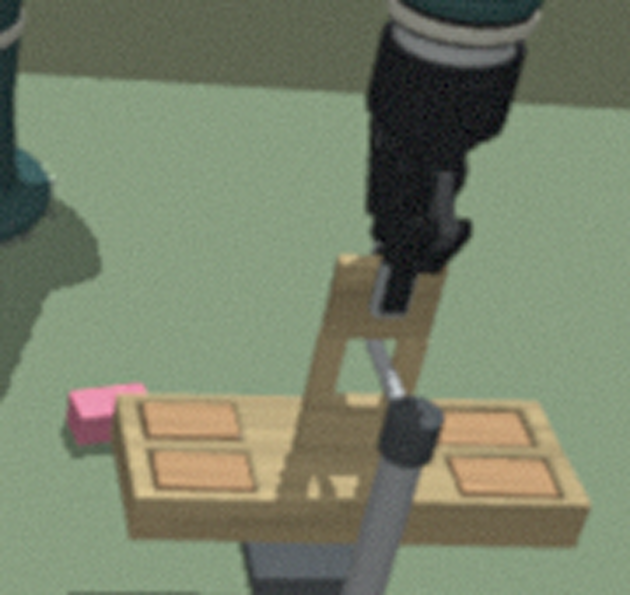

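The bar crosses the window's top edge near its middle, at crop (370,342). Open the jaws gently.

```bash
python3 -m jog '[[0,0,1,0,5],[0,0,1,0,5],[0,0,1,0,15],[0,0,1,0,18],[0,0,1,0,22],[0,0,1,0,28],[0,0,1,0,34],[0,0,1,0,40],[0,0,1,0,40],[0,0,1,0,40]]' 20;  python3 - <<'E'
from h import *
c=cam("scene");report(c,amin=9999); crop(c,"s26.png",360,90,540,260,3.5)
E
```

```text
time: 66.7
tool_pos: [0.5052, 0.2853, 0.2673]
tcp_rot: [-1.251, 1.141, -1.141]
wrist_force: [0.7, -1.0, -0.1]
width: 0.468
t 66.75 tool mm [505.2 285.3 267.3] jaw yaw 5.3 w 0.467 F [ 0.6  0.5 -1. ]
```

View pics/s26.png

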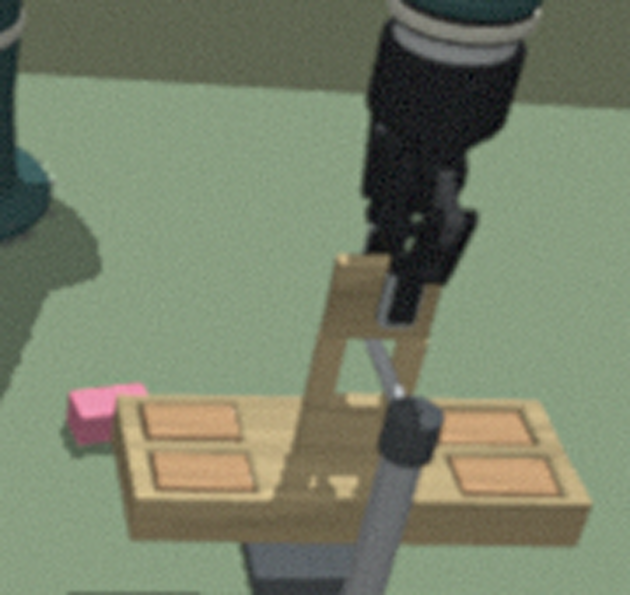

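Hanging level. Retreat straight up, let it settle, and check.

```bash
python3 -m jog '[[0,0,5,0,40],[0,0,15,0,40],[0,0,30,0,40],[0,0,60,0,40],[0,0,90,0,40],[0,0,130,0,40],[0,0,150,0,40],[0,0,150,0,40],[0,0,150,0,40],[0,0,150,0,40]]';python3 - <<'E'
from h import *
c=cam("scene");report(c,amin=9999); crop(c,"s27.png",360,90,540,260,3.5); a=c["pixels"].astype(int)
E
python3 -m jog '[[0,0,0,0,40],[0,0,0,0,40],[0,0,0,0,40],[0,0,0,0,40],[0,0,0,0,40],[0,0,0,0,40],[0,0,0,0,40],[0,0,0,0,40],[0,0,0,0,40],[0,0,0,0,40]]';python3 - <<'E'
from h import *
c=cam("scene");crop(c,"s28.png",360,90,540,260,3.5)
a=cv2.imread("pics/s27.png").astype(int);b=cv2.imread("pics/s28.png").astype(int);print("diff",np.abs(a-b)[200:].mean(), np.percentile(np.abs(a-b)[200:],99.5))
c=cam("top");crop(c,"t28.png",130,130,350,300,3.5)
E
```

```text
time: 68.0
tool_pos: [0.5046, 0.285, 0.415]
tcp_rot: [-1.255, 1.143, -1.141]
wrist_force: [-1.0, 0.2, 0.4]
width: 0.467
t 68.05 tool mm [504.7 285.  415.2] jaw yaw 5.3 w 0.469 F [-0.1  0.1 -0.1]
time: 69.3
tool_pos: [0.5052, 0.2853, 0.4173]
tcp_rot: [-1.251, 1.141, -1.141]
wrist_force: [-0.3, 0.7, 0.2]
width: 0.472
diff 2.24833031946956 8.0
```

View pics/s28.png

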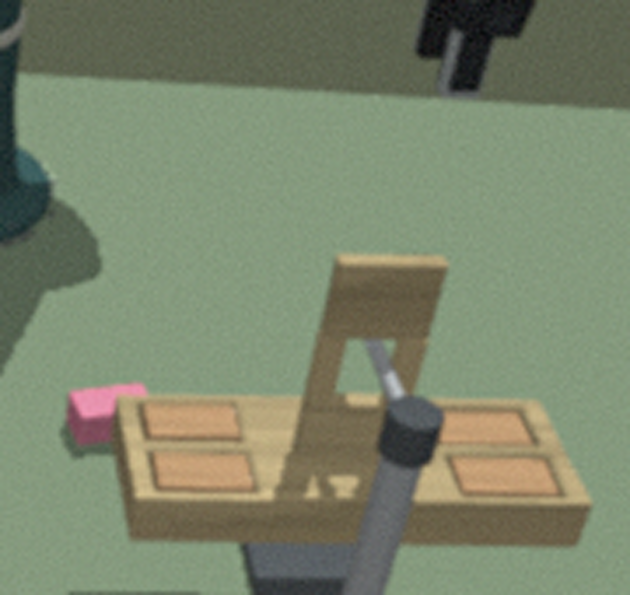

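View pics/t28.png

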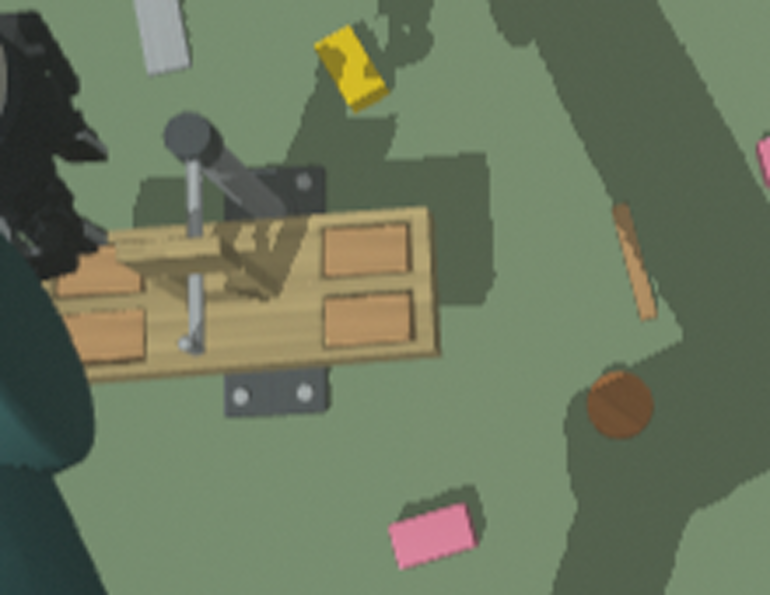

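The carrier hangs level and still on the bar, with all four blocks flush. The stick at (635,262) and disc at (620,405) are unmoved, and the gripper is clear.

```bash
python3 -c "
from workcell import bot
print(bot.finish_job())"
```

```text
the job is handed in; nothing more can be done
None
```

I handed the job in at about 69 s of the 210 s allowed. All four beech blocks are in the carrier, and the carrier hangs by its window on the hook. No verdict was reported.

**What I did**
- I swung the hook round first. It measured 184.9° in the top view, against 183.5–184.3° for the long foot.
- I set each block into its own recess and pressed it down with shut fingers. The fingertips stopped at about 36 mm, level with the base top, for every block.
- I then gripped the handle board, lifted the carrier level, passed the window over the hook tip, lowered it onto the bar and let go.

**What went wrong on the way**
- The first try at recess 0 caught the rim at about 18 N and tilted the block in the grip. I set it down on the bench, regrasped it and placed it cleanly.
- On the second try the fingertips pressed on the carrier's base at about 47 N. That is below the 120 N wrist limit. The 40 N limit is for the arm and gripper body, and I took this to be the fingers only.

**Last checks before handing in**
- Two pictures 1.25 s apart showed no movement of the carrier.
- All four blocks looked flush, and the hook still looked in line with the foot.
- The stick and the disc looked unmoved.
- The gripper was about 150 mm clear of the carrier, with wrist force near zero.
- None of these last checks failed or disagreed. Where the carrier hangs on the bar and its tilt were judged from pictures and tool readings, not measured directly.

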